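# Make up the microscopy class set

### The arm

A 6-joint arm with a two-finger parallel gripper is mounted at the origin on the work surface. World frame = base frame: x ahead of the robot, y to its left, z up, the work surface at z = 0. Lengths are in m, angles in rad, forces in N, time in s.
With the tool pointing down it reaches from about 0.325 to 0.85 m from the base axis. Payload 15.5 kg.
Tool frame: the origin (TCP) lies at the very end of the fingers, on their centre line; the grasp point (between the pads) lies 19 mm behind it; z points along the fingers, y is the line along which they close (so a half turn about z gives the same grasp; the last joint's range is limited). The gripper opens to 91 mm and grips with 3 to 60 N. Pads are 32 mm wide; open, the fingers measure 118 mm over their backs; the gripper's body (76 mm by 178 mm) begins 60 mm behind the grasp point.
Start: joints at [-0.096, 0.494, 1.345, -0, 1.302, -0.096], TCP at [0.625, 0, 0.214] pointing down, gripper open.
Joint ranges: [-2.91, 2.91], [-0.82, 2.16], [0.22, 2.67], [-1.22, 4.37], [0.12, 2.79], [-3.08, 3.08]. Speed limits (rad/s): [1.89, 1.89, 2.57, 3.01, 3.01, 3.01].

### API

Orientations are given as a rotation vector (axis times angle).
In Python, from cell import sense, capture, camera_info, finish_job, finder gives the robot as it stands.
- The arm moves only by the tool servo_tool, never from a script. Its arguments are lists of equal length, an entry for each row: "slide": the shift along the tool's x, y, z as a fraction of full scale, a list of three; "roll": the turn about the tool's z as a fraction of full scale; "fingers": the opening, from 0 (shut) to 1 (fully open). A call has 1 to 5 rows; each row is the pose to reach, as a shift and turn from the pose commanded when the call began, along the tool's axes at that moment; what a row does not reach only later rows make up. Full scale, the value 1, is 0.2 m for a shift and 45 degrees for a turn. A row lasts 1/10 s, in which the tool goes at most 50 mm and 8.59 degrees, less where a joint would pass 70% of its speed; a pose out of reach is approached as far as the arm can. A call with a number of a shift or a turn outside -1 to 1 is refused whole. A call with a gripper value outside its range is refused whole. The fingers move at their own pace and stop on an object; the grip force is fixed at half the most. Time passes only in rows, so rows that repeat a pose let the fingers close. It gives the time, the measured TCP pose, the force, the opening and the grip force at its end, in the units of the state.
- sense(): the state, without advancing time (a new reading comes with each control period).
- capture(name): name is "scene" or "side" or "wrist"; returns (picture, depth): 384x512x3 uint8, blue, green, red; 384x512 float32, m along the optical axis (not along the pixel's ray), 0 where there is no reading.
- camera_info(name): a dict with "fx", "fy", "cx", "cy" (pixels), "k1" (the pictures are not rectified: a ray, as slopes to the right and down, at radius r is drawn at 1 + k1 r^2 times it, then the intrinsics apply), "R" (3x3) and "t" (3): a world point X has camera coordinates R X + t. Camera axes: x right, y down, z forward; pixel columns grow to the right and rows downward; lengths in m; the calibration is good to about 2 mm. A picture is of the moment at which its call begins: read the wrist's pose just before it. camera_info takes no time and is no camera call; for the wrist camera it gives the pose at the moment of the call.
- finish_job(): hands the job in; it is judged then, once.
Trained networks look in the newest picture that a camera, given by its name, has taken for a name from the list of things; names that differ only in an ending like _2 or _b are one class to them, and where a whole thing is asked for, a point or a joint stands for the part that bears it (a point fixed in the world has none). Each returns a list of dicts, best first, with "score" (0 to 1); they miss things now and then, are a little off and sometimes report something else, mostly with a low value. They report only what shows in the picture. A call takes as long as a camera call.
- finder.recognise(camera, label): "rect" ([centre column, centre row, width, height] in pixels, round what is visible of it).
- finder.mark_of(camera, label): "point" ([column, row] in pixels: a listed point, or the origin of a listed thing).
The state is a dict: "clock": time; "joints": joint angles; "dq": joint speeds; "tau": joint torques, N m; "position": TCP position; "tool_rot": TCP orientation; "contact_force": force on the tool from outside, world axes, zero at the start; "wrist_torque": the same for the moment, N m; "grip_width": finger opening in m; "grasp_force": force on a finger pad.
Only numpy, scipy, OpenCV 4.12 (cv2) and the standard library are available. Lean on these libraries where they do the work, as an engineer would, in place of code of your own. Each camera call takes 0.05 s, during which the arm holds its last target. There are 200 camera calls.

### The job

Make up the set for the next microscopy class: the wide jar and the slim bottle were left on each other's coasters, so swap them until the jar stands upright in the middle of the wide coaster and the bottle upright in the middle of the small one, and lay every slide case that is on the mat flat on the carrying board, each squarely filling one of the outlines (any one), a single layer. The order is up to you; do not tip over the tally counter that stands among the cases.

Things in the scene. Friction and masses are not known exactly. Their poses are not given: they have to be found in the camera images.
- case1: slide case (sizes in mm): grey and white plastic box 86 (x) x 56 (y) x 34 high, with a black upright grip bar on its lid, 42 long (along x) x 18 thick x 30 tall, top of bar 64 above the underside. Origin: centre of the underside; x along its length, z up. All cases are alike and either end may lead; some may be absent.
- case2: slide case (sizes in mm): grey and white plastic box 86 (x) x 56 (y) x 34 high, with a black upright grip bar on its lid, 42 long (along x) x 18 thick x 30 tall, top of bar 64 above the underside. Origin: centre of the underside; x along its length, z up. All cases are alike and either end may lead; some may be absent.
- case3: slide case (sizes in mm): grey and white plastic box 86 (x) x 56 (y) x 34 high, with a black upright grip bar on its lid, 42 long (along x) x 18 thick x 30 tall, top of bar 64 above the underside. Origin: centre of the underside; x along its length, z up. All cases are alike and either end may lead; some may be absent.
- case4: slide case (sizes in mm): grey and white plastic box 86 (x) x 56 (y) x 34 high, with a black upright grip bar on its lid, 42 long (along x) x 18 thick x 30 tall, top of bar 64 above the underside. Origin: centre of the underside; x along its length, z up. All cases are alike and either end may lead; some may be absent.
- case5: slide case (sizes in mm): grey and white plastic box 86 (x) x 56 (y) x 34 high, with a black upright grip bar on its lid, 42 long (along x) x 18 thick x 30 tall, top of bar 64 above the underside. Origin: centre of the underside; x along its length, z up. All cases are alike and either end may lead; some may be absent.
- board: white flat carrying board (sizes in mm), 180 (x) x 210 (y) x 8 thick, fixed, with five dark 88 x 58 outlines, one per case, in an interlocking pattern: on its far half (+x) three side by side with their length along board x, on its near half two end to end with their length along board y. Neighbouring outlines are 2 apart, so cases that fill them stand 4 apart. Origin: centre of the underside.
- slot1 (a point): centre of an outline on the board's top; a case here lies with its length along board x (the point's own axes are the board's).
- slot2 (a point): centre of an outline on the board's top; a case here lies with its length along board x (the point's own axes are the board's).
- slot3 (a point): centre of an outline on the board's top; a case here lies with its length along board x (the point's own axes are the board's).
- slot4 (a point): centre of an outline on the board's top; a case here lies with its length along board y (the point's own axes are the board's).
- slot5 (a point): centre of an outline on the board's top; a case here lies with its length along board y (the point's own axes are the board's).
- jar: wide squat amber glass jar, 60 mm diameter, 75 mm high with its metal lid. Origin: centre of the underside, z up.
- bottle: slim taller amber glass bottle, 44 mm diameter over its lower half, narrowing to a neck and black cap, 115 mm high. Origin: centre of the underside, z up.
- wide_coaster: wide round cork coaster, 110 mm diameter, 3 mm thick, fixed. Origin: centre of the underside.
- small_coaster: small round cork coaster, 70 mm diameter, 3 mm thick, fixed. Origin: centre of the underside.
- mat: dark grey rubber mat, 250 x 310 x 3 mm thick, fixed, on which the cases start. Origin: centre of the underside.
- counter: bystander: round steel hand tally counter, 54 mm diameter, 38 mm high, standing among the cases. Origin: centre of the underside.

How it is judged:
At the end, for the whole second after the job is handed in: The jar stands upright on the wide coaster and the bottle upright on the small coaster, each within 12 mm of its centre; every case present lies flat on the board within 12 mm and 0.12 rad of one of the outlines, lengthwise along it; everything is at rest and released (horizontal distance between jar and wide_coaster below 0.012 m and angle between each of jar, bottle's own z axis and vertical below 0.1 rad and z of jar in the frame of wide_coaster between -0.001 and 0.008 m and linear speed of each of jar, bottle, case1, case2, case3, case4, case5 below 0.02 m/s and horizontal distance between bottle and small_coaster below 0.012 m and z of bottle in the frame of small_coaster between -0.001 and 0.008 m and ((horizontal distance between case1 and slot1 below 0.012 m and angle between the x axis of case1 and the x axis of board, either way round below 0.12 rad) or (horizontal distance between case1 and slot2 below 0.012 m and angle between the x axis of case1 and the x axis of board, either way round below 0.12 rad) or (horizontal distance between case1 and slot3 below 0.012 m and angle between the x axis of case1 and the x axis of board, either way round below 0.12 rad) or (horizontal distance between case1 and slot4 below 0.012 m and angle between the x axis of case1 and the y axis of board, either way round below 0.12 rad) or (horizontal distance between case1 and slot5 below 0.012 m and angle between the x axis of case1 and the y axis of board, either way round below 0.12 rad)) and z of case1 in the frame of board between 0.004 and 0.013 m and angle between each of case1, case2, case3, case4, case5's own z axis and vertical below 0.08 rad and ((horizontal distance between case2 and slot1 below 0.012 m and angle between the x axis of case2 and the x axis of board, either way round below 0.12 rad) or (horizontal distance between case2 and slot2 below 0.012 m and angle between the x axis of case2 and the x axis of board, either way round below 0.12 rad) or (horizontal distance between case2 and slot3 below 0.012 m and angle between the x axis of case2 and the x axis of board, either way round below 0.12 rad) or (horizontal distance between case2 and slot4 below 0.012 m and angle between the x axis of case2 and the y axis of board, either way round below 0.12 rad) or (horizontal distance between case2 and slot5 below 0.012 m and angle between the x axis of case2 and the y axis of board, either way round below 0.12 rad)) and z of case2 in the frame of board between 0.004 and 0.013 m and ((horizontal distance between case3 and slot1 below 0.012 m and angle between the x axis of case3 and the x axis of board, either way round below 0.12 rad) or (horizontal distance between case3 and slot2 below 0.012 m and angle between the x axis of case3 and the x axis of board, either way round below 0.12 rad) or (horizontal distance between case3 and slot3 below 0.012 m and angle between the x axis of case3 and the x axis of board, either way round below 0.12 rad) or (horizontal distance between case3 and slot4 below 0.012 m and angle between the x axis of case3 and the y axis of board, either way round below 0.12 rad) or (horizontal distance between case3 and slot5 below 0.012 m and angle between the x axis of case3 and the y axis of board, either way round below 0.12 rad)) and z of case3 in the frame of board between 0.004 and 0.013 m and ((horizontal distance between case4 and slot1 below 0.012 m and angle between the x axis of case4 and the x axis of board, either way round below 0.12 rad) or (horizontal distance between case4 and slot2 below 0.012 m and angle between the x axis of case4 and the x axis of board, either way round below 0.12 rad) or (horizontal distance between case4 and slot3 below 0.012 m and angle between the x axis of case4 and the x axis of board, either way round below 0.12 rad) or (horizontal distance between case4 and slot4 below 0.012 m and angle between the x axis of case4 and the y axis of board, either way round below 0.12 rad) or (horizontal distance between case4 and slot5 below 0.012 m and angle between the x axis of case4 and the y axis of board, either way round below 0.12 rad)) and z of case4 in the frame of board between 0.004 and 0.013 m and ((horizontal distance between case5 and slot1 below 0.012 m and angle between the x axis of case5 and the x axis of board, either way round below 0.12 rad) or (horizontal distance between case5 and slot2 below 0.012 m and angle between the x axis of case5 and the x axis of board, either way round below 0.12 rad) or (horizontal distance between case5 and slot3 below 0.012 m and angle between the x axis of case5 and the x axis of board, either way round below 0.12 rad) or (horizontal distance between case5 and slot4 below 0.012 m and angle between the x axis of case5 and the y axis of board, either way round below 0.12 rad) or (horizontal distance between case5 and slot5 below 0.012 m and angle between the x axis of case5 and the y axis of board, either way round below 0.12 rad)) and z of case5 in the frame of board between 0.004 and 0.013 m); the robot touches nothing.
It fails at once if the tally counter is tipped over (angle between counter's own z axis and vertical above 0.9 rad).
Of case1, case2, case3, case4, case5 only 3 to 5 are there at a start; the rules pass over those that are not, and their reading is None.
At some moment in a run one of case1, case2, case3, case4, case5, jar may be knocked a few centimetres aside while the robot is not near it.
It also fails if it takes over 210 s, if anything falls off the work surface, if the arm or the gripper's body presses on something with over 40 N, if the wrist force passes 120 N, or if a joint passes its speed limit or range.

## Working session

There is one attempt and no reset: what is moved stays moved. The work goes in short steps, Python scripts to look and compute and a tool call to move; the robot and the scene stay as the last step left them, time stands still between calls to the robot, and variables do not carry over. Pictures are saved under pics/ and viewed, at most 14 in all, crops included, and the job is handed in when it is done.

Besides the shell and the picture viewer there is one more tool, called after "Call:" by a JSON object that holds its "api" and its "payload". servo_tool: Moves the arm, as the interface text tells. Shift numbers are shares of 0.2 m and turn numbers shares of 45 degrees, none past 1 either way. Its arguments: {"type":"object","properties":{"slide":{"type":"array","items":{"type":"array","items":{"type":"number"}}},"roll":{"type":"array","items":{"type":"number"}},"fingers":{"type":"array","items":{"type":"number"}}},"required":["slide","roll","fingers"]}

```bash
ls; mkdir -p pics; cat > h.py <<'E'
import numpy as np, cv2
from cell import sense, capture, camera_info, finish_job, finder
def ray(ci,u,v):
    xd=np.array([(u-ci['cx'])/ci['fx'],(v-ci['cy'])/ci['fy']]); x=xd.copy()
    for _ in range(20): x=xd/(1+ci['k1']*(x@x))
    return np.array([x[0],x[1],1.])
def onplane(ci,u,v,z):
    R=np.array(ci['R']);t=np.array(ci['t']);C=-R.T@t;d=R.T@ray(ci,u,v)
    return C+d*(z-C[2])/d[2]
def at(ci,u,v,dep):
    R=np.array(ci['R']);t=np.array(ci['t']);return R.T@(ray(ci,u,v)*dep-t)
def cloud(ci,dep):
    v,u=np.mgrid[0:dep.shape[0],0:dep.shape[1]].astype(float)
    xd=(u-ci['cx'])/ci['fx'];yd=(v-ci['cy'])/ci['fy'];x,y=xd,yd
    for _ in range(15):
        s=1+ci['k1']*(x*x+y*y);x,y=xd/s,yd/s
    P=np.stack([x*dep,y*dep,dep],-1)-np.array(ci['t'])
    W=P@np.array(ci['R']);W[dep<=0]=np.nan;return W
E
python3 - <<'E'
from h import *
s=sense();print(s)
ims=[]
for n in ['scene','side','wrist']:
    ci=camera_info(n);im,d=capture(n);np.save(f'/tmp/{n}.npy',d);cv2.imwrite(f'pics/{n}0.png',im)
    print(n,ci)
E
```

```text
pics
{'clock': 0.0, 'joints': array([-9.55162516e-02,  4.94214272e-01,  1.34614545e+00, -2.90563580e-05,
        1.30254489e+00, -9.54798601e-02]), 'dq': array([-0.00105335, -0.00240795,  0.0006275 , -0.00133901, -0.00047468,
       -0.00079499]), 'tau': array([-1.07322368e-03, -8.78814626e+01, -3.81857479e+01,  7.05250050e-02,
        5.33505273e-02, -1.50444166e-04]), 'position': array([6.24592863e-01, 2.21244768e-05, 2.13314108e-01]), 'tool_rot': array([-2.22077017e+00, -2.22070650e+00,  1.34514293e-03]), 'contact_force': array([-0.93257104,  0.13179923, -0.25364508]), 'wrist_torque': array([-0.0412749 , -0.04137118, -0.01032725]), 'grasp_force': 0.0, 'grip_width': 0.09070341009981785}
scene {'fx': 350.65065075989526, 'fy': 350.65065075989526, 'cx': 253.11800847890186, 'cy': 190.56272647737924, 'k1': 0.02667571538180615, 'R': array([[-0.38241085,  0.92397826,  0.00511129],
       [ 0.75847053,  0.31706117, -0.56938095],
       [-0.52771621, -0.21386069, -0.82205791]]), 't': array([ 0.18467473, -0.39644097,  1.24139224])}
side {'fx': 438.38600289715737, 'fy': 438.38600289715737, 'cx': 253.72608242981147, 'cy': 191.52670683594928, 'k1': -0.10004142832581073, 'R': array([[-0.99339704, -0.1141636 , -0.01135707],
       [-0.06078899,  0.60772705, -0.79181597],
       [ 0.09729856, -0.78589726, -0.61065415]]), 't': array([0.55633946, 0.0635063 , 1.02228108])}
wrist {'fx': 337.5204622307086, 'fy': 337.5204622307086, 'cx': 250.43459427642603, 'cy': 189.21541965166148, 'k1': -0.10120739763488087, 'R': array([[ 9.99999895e-01, -4.58898595e-04,  1.53226428e-05],
       [-4.43098398e-04, -9.55746107e-01,  2.94192423e-01],
       [-1.20359933e-04, -2.94192399e-01, -9.55746210e-01]]), 't': array([-0.624323  , -0.03146485,  0.39302599])}
```

View pics/scene0.png

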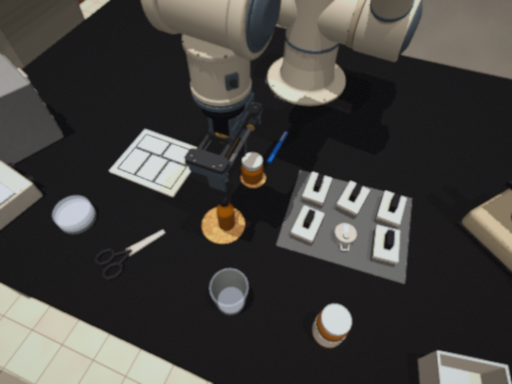

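View pics/side0.png

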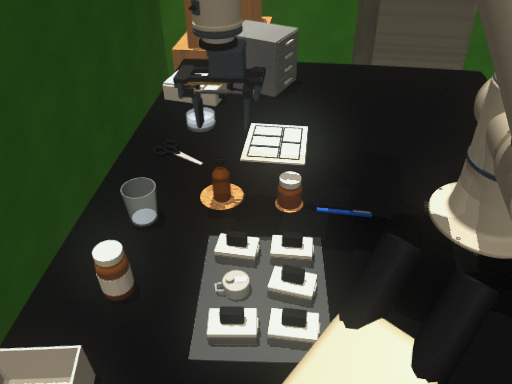

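```bash
python3 - <<'E'
from h import *
for n in ['scene','side']:
    ci=camera_info(n)
    for lab,z in [('case1',0.003),('jar',.003),('bottle',.003),('wide_coaster',0),('small_coaster',0),('mat',0),('board',0),('counter',.003)]+([('slot1',.008),('slot4',.008)]):
        for r in finder.mark_of(n,lab):
            if r['score']>.3: print(n,lab,round(r['score'],2),np.round(r['point'],0),onplane(ci,*r['point'],z).round(3))
# top-surface cloud
W=[]
for n in ['scene','side']:
    W.append(cloud(camera_info(n),np.load(f'/tmp/{n}.npy')).reshape(-1,3))
W=np.concatenate(W)
# bars: z 0.058..0.072
m=(W[:,2]>.055)&(W[:,2]<.073)&(W[:,0]>.25)&(W[:,0]<.95)&(abs(W[:,1])<.7)
Q=W[m];u=((Q[:,0]-.25)*500).astype(int);v=((Q[:,1]+.7)*500).astype(int)
g=np.zeros((360,710),np.uint8);g[u.clip(0,359),v.clip(0,709)]=255
g=cv2.morphologyEx(g,cv2.MORPH_CLOSE,np.ones((3,3)))
k,l,st,c=cv2.connectedComponentsWithStats(g)
for i in range(1,k):
    if st[i,4]>15:
        q=Q[l[u.clip(0,359),v.clip(0,709)]==i]
        r=cv2.minAreaRect(q[:,:2].astype(np.float32)*1000)
        print(np.round(r[0]),np.round(r[1]),round(r[2]),'z',np.median(q[:,2]).round(4),len(q))
E
```

```text
scene case1 0.87 [349. 204.] [0.458 0.268 0.003]
scene case1 0.81 [318. 194.] [0.461 0.182 0.003]
scene case1 0.78 [381. 247.] [0.554 0.371 0.003]
scene case1 0.77 [308. 230.] [0.578 0.19  0.003]
scene jar 0.63 [250. 180.] [ 0.489 -0.009  0.003]
scene jar 0.48 [168. 173.] [ 0.556 -0.23   0.003]
scene jar 0.39 [343. 238.] [0.565 0.278 0.003]
scene bottle 0.98 [225. 223.] [ 0.641 -0.012  0.003]
scene wide_coaster 0.78 [222. 225.] [ 0.648 -0.019  0.   ]
scene small_coaster 0.54 [257. 176.] [ 0.468  0.005 -0.   ]
scene mat 0.81 [345. 223.] [0.52  0.273 0.   ]
scene board 0.93 [157. 160.] [ 0.525 -0.287 -0.   ]
scene counter 0.63 [346. 235.] [0.553 0.283 0.003]
scene slot1 0.93 [166. 173.] [ 0.562 -0.231  0.008]
scene slot1 0.87 [149. 166.] [ 0.558 -0.289  0.008]
scene slot1 0.83 [151. 145.] [ 0.486 -0.328  0.008]
scene slot1 0.8 [178. 155.] [ 0.489 -0.234  0.008]
scene slot1 0.6 [134. 160.] [ 0.556 -0.342  0.008]
scene slot4 0.93 [166. 173.] [ 0.562 -0.231  0.008]
scene slot4 0.87 [149. 166.] [ 0.558 -0.289  0.008]
scene slot4 0.83 [151. 145.] [ 0.486 -0.328  0.008]
scene slot4 0.8 [178.
[... 1154 characters left out ...]
lot4 0.73 [268. 130.] [ 0.557 -0.352  0.008]
[399. 584.] [188.  90.] 2 z 0.0683 1551
[449. 366.] [20. 44.] 85 z 0.0664 438
[455. 270.] [20. 44.] 80 z 0.066 361
[461. 172.] [24. 42.] 89 z 0.0664 312
[478.   3.] [33. 52.] 77 z 0.0634 201
[556. 373.] [44. 20.] 5 z 0.0665 466
[ 624. -623.] [ 26. 163.] 74 z 0.0636 426
[575. 184.] [21. 43.] 84 z 0.066 331
[644.  -3.] [33. 46.] 77 z 0.0648 190
[ 757. -549.] [152.  71.] 44 z 0.0596 885
[762. 597.] [34. 18.] 54 z 0.0637 128
[822. 509.] [ 80. 164.] 69 z 0.0641 848
[799. 301.] [62. 65.] 55 z 0.0634 336
[813.  81.] [76. 78.] 11 z 0.0645 588
[ 813. -631.] [ 5. 14.] 40 z 0.0673 6
[ 921. -548.] [30. 38.] 79 z 0.0639 62
[ 924. -570.] [12.  8.] 41 z 0.0676 8
```

View pics/wrist0.png

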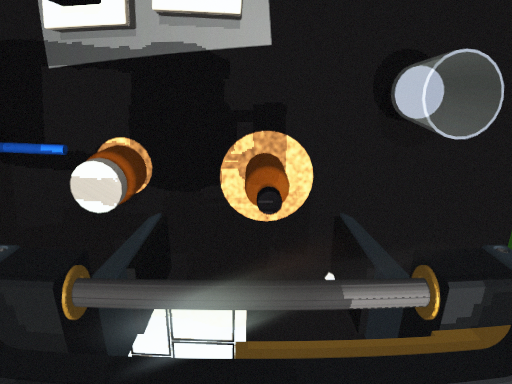

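```bash
cat > seg.py <<'E'
from h import *
from scipy.optimize import least_squares
def coaster(n,im,ci,c0,r,dep=None):
    hsv=cv2.cvtColor(im,cv2.COLOR_BGR2HSV)
    m=((hsv[...,0]>5)&(hsv[...,0]<25)&(hsv[...,1]>80)&(hsv[...,2]>110))
    vs,us=np.nonzero(m)
    P=np.array([onplane(ci,u,v,.003)[:2] for u,v in zip(us,vs)])
    k=np.linalg.norm(P-c0,axis=1)<r*1.4;P=P[k]
    # slide a disc: maximise inside coverage with radius r via outer angular extremes
    c=np.array(c0,float)
    for _ in range(8):
        d=P-c;a=np.arctan2(d[:,1],d[:,0]);rr=np.hypot(*d.T);B=[]
        for b in np.linspace(-np.pi,np.pi,49)[:-1]:
            s=(np.abs(np.angle(np.exp(1j*(a-b))))<.07)&(rr<r*1.25)
            if s.any(): q=P[s][np.argmax(rr[s])]; B.append(q)
        B=np.array(B);B=B[np.linalg.norm(B-c,axis=1)>r*.75]
        f=least_squares(lambda x:np.linalg.norm(B-x,axis=1)-r,c,loss='soft_l1',f_scale=.001);c=f.x
    return c,len(B),np.abs(f.fun).mean()
def tops(W,lo,hi,box,bar=None):
    m=(W[:,2]>lo)&(W[:,2]<hi)&(W[:,0]>box[0])&(W[:,0]<box[1])&(W[:,1]>box[2])&(W[:,1]<box[3])
    return W[m]
E
python3 - <<'E'
from seg import *
for n in ['scene','side','wrist']:
    im=cv2.imread(f'pics/{n}0.png');ci=camera_info(n);d=np.load(f'/tmp/{n}.npy')
    for nm,c0,r in [('wide',(.646,-.022),.055),('small',(.475,0),.035)]:
        try: print(n,nm,coaster(n,im,ci,c0,r))
        except Exception as e: print(n,nm,e)
    W=cloud(ci,d).reshape(-1,3)
    for nm,box,lo,hi in [('jar',(.42,.53,-.06,.06),.076,.083),('cap',(.59,.7,-.06,.06),.112,.125)]:
        Q=tops(W,lo,hi,box)
        if len(Q)>5: print(n,nm,cv2.minEnclosingCircle((Q[:,:2]*1000).astype(np.float32)),np.median(Q,0).round(4),len(Q))
    # board cloud
    Q=W[(W[:,2]>.005)&(W[:,2]<.014)&(W[:,0]>.4)&(W[:,0]<.66)&(W[:,1]<-.15)&(W[:,1]>-.42)]
    if len(Q)>50:print(n,'board',cv2.minAreaRect((Q[:,:2]*1000).astype(np.float32)),np.median(Q[:,2]))
E
```

```text
scene wide (array([ 0.64524663, -0.01772169]), 48, np.float64(0.0008347007160222878))
scene small (array([ 0.47579863, -0.0040547 ]), 37, np.float64(0.0017804775148341384))
scene jar ((475.46112060546875, -5.1708197593688965), 27.132312774658203) [ 0.4774 -0.0052  0.0776] 198
scene cap ((640.7173461914062, -7.226014614105225), 11.023945808410645) [ 0.6419 -0.0074  0.1172] 65
scene board ((528.5201416015625, -280.3216247558594), (213.368408203125, 181.71136474609375), 88.31598663330078) 0.007353366180895355
side wide (array([ 0.64412192, -0.02105004]), 42, np.float64(0.0006484283072324426))
side small (array([ 0.47500867, -0.00941801]), 30, np.float64(0.0013830499399947935))
side jar ((475.6184997558594, -9.125301361083984), 28.718080520629883) [ 0.4749 -0.0066  0.0792] 250
side cap ((641.89453125, -9.351435661315918), 11.42336368560791) [ 0.6408 -0.0069  0.1185] 58
side board ((528.0155029296875, -285.338623046875), (284.33038330078125, 238.96572875976562), 83.39531707763672) 0.009676949294250751
wrist wide (array([ 0.64345629, -0.01796457]), 48, np.float64(0.00021969665442540982))
wrist small (array([ 0.47386181, -0.00449131]), 36, np.float64(0.0009509698884106982))
wrist jar ((474.7865905761719, -6.70500373840332), 26.78394889831543) [ 0.4754 -0.0057  0.0789] 2133
wrist cap ((640.7001342773438, -8.886411666870117), 10.930879592895508) [ 0.6404 -0.0077  0.1191] 517
wrist board ((533.31884765625, -240.48092651367188), (171.294189453125, 86.17086791992188), 0.12933160364627838) 0.009244183259192022
```

Call:
{"api": "servo_tool", "payload": {"slide": [[-0.04, 0.08, 0.1], [-0.04, 0.08, 0.35], [-0.04, 0.08, 0.6], [-0.04, 0.08, 0.84], [-0.04, 0.08, 0.84]], "roll": [0, 0, 0, 0, 0], "fingers": [1, 1, 1, 1, 1]}}

```text
clock: 1.65
position: [0.637, -0.0076, 0.0403]
tool_rot: [-2.216, -2.216, 0.01]
contact_force: [-0.6, -0.0, 0.2]
grip_width: 0.0911
grasp_force: 0.0
```

Call:
{"api": "servo_tool", "payload": {"slide": [[0, 0, 0], [0, 0, 0], [0, 0, 0], [0, 0, 0], [0, 0, 0]], "roll": [0, 0, 0, 0, 0], "fingers": [0.3, 0.3, 0.3, 0.3, 0.3]}}

```text
clock: 2.15
position: [0.6415, -0.008, 0.047]
tool_rot: [2.221, 2.221, 0.002]
contact_force: [0.8, 0.2, 0.1]
grip_width: 0.0539
grasp_force: 0.0
```

Call:
{"api": "servo_tool", "payload": {"slide": [[0, 0, 0], [0, 0, 0], [0, 0, 0], [0, 0, 0], [0, 0, 0]], "roll": [0, 0, 0, 0, 0], "fingers": [0.1, 0.1, 0.1, 0.1, 0.1]}}

```text
clock: 2.65
position: [0.6411, -0.008, 0.0463]
tool_rot: [2.221, 2.221, 0.0]
contact_force: [-2.2, -0.5, 6.8]
grip_width: 0.0434
grasp_force: 30.0
```

Call:
{"api": "servo_tool", "payload": {"slide": [[0, 0, -0.05], [0, 0, -0.12], [0, 0, -0.2], [0, 0, -0.25], [0, 0, -0.25]], "roll": [0, 0, 0, 0, 0], "fingers": [0.1, 0.1, 0.1, 0.1, 0.1]}}

```text
clock: 3.15
position: [0.6421, -0.0081, 0.098]
tool_rot: [2.22, 2.22, 0.003]
contact_force: [0.4, 0.5, -1.6]
grip_width: 0.0435
grasp_force: 30.0
```

Call:
{"api": "servo_tool", "payload": {"slide": [[-0.15, 0.03, 0], [-0.3, 0.05, 0], [-0.45, 0.08, 0], [-0.585, 0.1, 0], [-0.585, 0.1, 0]], "roll": [0, 0, 0, 0, 0], "fingers": [0.1, 0.1, 0.1, 0.1, 0.1]}}

```text
clock: 3.65
position: [0.6612, -0.1283, 0.0954]
tool_rot: [2.224, 2.218, -0.001]
contact_force: [0.7, 0.3, -2.5]
grip_width: 0.0431
grasp_force: 30.0
```

Call:
{"api": "servo_tool", "payload": {"slide": [[0, 0, 0.07], [0, 0, 0.14], [0, 0, 0.2], [0, 0, 0.25], [0, 0, 0.26]], "roll": [0, 0, 0, 0, 0], "fingers": [0.1, 0.1, 0.1, 0.1, 0.1]}}

```text
clock: 4.15
position: [0.6599, -0.1242, 0.0429]
tool_rot: [-2.219, -2.221, 0.002]
contact_force: [-9.7, 2.1, 21.2]
grip_width: 0.043
grasp_force: 30.0
```

Call:
{"api": "servo_tool", "payload": {"slide": [[0, 0, 0], [0, 0, 0], [0, 0, 0], [0, 0, 0], [0, 0, 0]], "roll": [0, 0, 0, 0, 0], "fingers": [0.1, 0.1, 0.1, 0.8, 0.8]}}

```text
clock: 4.65
position: [0.6612, -0.125, 0.044]
tool_rot: [2.221, 2.221, 0.0]
contact_force: [0.5, 0.6, -0.4]
grip_width: 0.0565
grasp_force: 0.0
```

Call:
{"api": "servo_tool", "payload": {"slide": [[0, 0, 0], [0, 0, 0], [0, 0, -0.1], [0, 0, -0.25], [0, 0, -0.4]], "roll": [0, 0, 0, 0, 0], "fingers": [0.8, 0.8, 0.8, 0.8, 1]}}

```text
clock: 5.15
position: [0.6607, -0.1249, 0.1246]
tool_rot: [-2.221, -2.221, 0.001]
contact_force: [0.3, -0.0, 0.3]
grip_width: 0.0781
grasp_force: 0.0
```

Call:
{"api": "servo_tool", "payload": {"slide": [[0.05, -0.1, -0.2], [0.2, -0.32, -0.2], [0.35, -0.55, -0.2], [0.5, -0.78, -0.2], [0.5925, -0.93, -0.2]], "roll": [0, 0, 0, 0, 0], "fingers": [1, 1, 1, 1, 1]}}

```text
clock: 5.65
position: [0.4731, -0.0056, 0.1641]
tool_rot: [2.222, 2.221, 0.0]
contact_force: [0.1, 0.6, -0.6]
grip_width: 0.0911
grasp_force: 0.0
```

Call:
{"api": "servo_tool", "payload": {"slide": [[0, 0, 0], [0, 0, 0], [0, 0, 0.1], [0, 0, 0.2], [0, 0, 0.3]], "roll": [0, 0, 0, 0, 0], "fingers": [1, 1, 1, 1, 1]}}

```text
clock: 6.15
position: [0.4767, -0.0072, 0.1034]
tool_rot: [2.221, 2.22, 0.002]
contact_force: [0.0, 0.6, 0.1]
grip_width: 0.0911
grasp_force: 0.0
```

```bash
python3 - <<'E'
from seg import *
print(sense()['position'])
for n in ['scene','side','wrist']:
    ci=camera_info(n);im,d=capture(n)
    W=cloud(ci,d).reshape(-1,3)
    for nm,box,lo,hi in [('jar',(.4,.56,-.09,.09),.074,.083),('cap',(.6,.72,-.18,-.07),.105,.12)]:
        Q=tops(W,lo,hi,box)
        if len(Q)>5: print(n,nm,cv2.minEnclosingCircle((Q[:,:2]*1000).astype(np.float32)),np.median(Q,0).round(4),len(Q))
E
```

```text
[ 0.47668661 -0.00720306  0.10335836]
scene jar ((475.49859619140625, 2.0073533058166504), 24.440584182739258) [0.4777 0.0075 0.0772] 99
scene cap ((662.6907958984375, -124.91552734375), 11.591196060180664) [ 0.664  -0.1233  0.1137] 80
side jar ((474.76251220703125, -8.933874130249023), 28.769643783569336) [ 0.4754 -0.0051  0.0791] 268
side cap ((662.42724609375, -126.25922393798828), 12.50999927520752) [ 0.6616 -0.1229  0.115 ] 59
wrist jar ((473.5527648925781, -6.512218475341797), 26.504352569580078) [ 0.4737 -0.0049  0.0787] 5094
```

Call:
{"api": "servo_tool", "payload": {"slide": [[0, 0, 0.1], [0, 0, 0.2], [0, 0, 0.3], [0, 0, 0.37], [0, 0, 0.37]], "roll": [0, 0, 0, 0, 0], "fingers": [1, 1, 1, 1, 1]}}

```text
clock: 6.8
position: [0.4755, -0.0068, 0.0295]
tool_rot: [-2.221, -2.221, 0.001]
contact_force: [0.5, 0.9, 0.1]
grip_width: 0.0911
grasp_force: 0.0
```

Call:
{"api": "servo_tool", "payload": {"slide": [[0, 0, 0], [0, 0, 0], [0, 0, 0], [0, 0, 0], [0, 0, 0]], "roll": [0, 0, 0, 0, 0], "fingers": [0.4, 0.4, 0.4, 0.4, 0.4]}}

```text
clock: 7.3
position: [0.4751, -0.0065, 0.0304]
tool_rot: [2.221, 2.221, 0.0]
contact_force: [-1.3, -1.0, 10.0]
grip_width: 0.0587
grasp_force: 30.0
```

Call:
{"api": "servo_tool", "payload": {"slide": [[0, 0, 0], [0, 0, 0], [0, 0, -0.05], [0, 0, -0.12], [0, 0, -0.2]], "roll": [0, 0, 0, 0, 0], "fingers": [0.4, 0.4, 0.4, 0.4, 0.4]}}

```text
clock: 7.8
position: [0.4747, -0.0064, 0.0707]
tool_rot: [-2.221, -2.221, 0.001]
contact_force: [0.6, 1.2, -2.7]
grip_width: 0.0588
grasp_force: 30.0
```

Call:
{"api": "servo_tool", "payload": {"slide": [[-0.0125, 0.18, -0.05], [-0.025, 0.38, -0.05], [-0.04, 0.58, -0.05], [-0.055, 0.75, -0.02], [-0.0625, 0.845, 0]], "roll": [0, 0, 0, 0, 0], "fingers": [0.4, 0.4, 0.4, 0.4, 0.4]}}

```text
clock: 8.3
position: [0.6466, -0.0192, 0.0704]
tool_rot: [2.22, 2.22, 0.002]
contact_force: [0.4, -0.2, -2.5]
grip_width: 0.0586
grasp_force: 30.0
```

Call:
{"api": "servo_tool", "payload": {"slide": [[0, 0, 0], [0, 0, 0.06], [0, 0, 0.12], [0, 0, 0.17], [0, 0, 0.195]], "roll": [0, 0, 0, 0, 0], "fingers": [0.4, 0.4, 0.4, 0.4, 0.4]}}

```text
clock: 8.8
position: [0.6425, -0.0189, 0.0298]
tool_rot: [-2.22, -2.22, 0.002]
contact_force: [-15.4, 0.4, 46.7]
grip_width: 0.0593
grasp_force: 30.0
```

Call:
{"api": "servo_tool", "payload": {"slide": [[0, 0, 0], [0, 0, 0], [0, 0, 0], [0, 0, 0], [0, 0, 0]], "roll": [0, 0, 0, 0, 0], "fingers": [0.4, 0.4, 0.9, 0.9, 0.9]}}

```text
clock: 9.3
position: [0.6442, -0.019, 0.0311]
tool_rot: [2.221, 2.221, 0.0]
contact_force: [-0.1, -0.2, 0.7]
grip_width: 0.0799
grasp_force: 0.0
```

Call:
{"api": "servo_tool", "payload": {"slide": [[0, 0, 0], [0, 0, -0.1], [0, 0, -0.25], [0, 0, -0.45], [0, 0, -0.65]], "roll": [0, 0, 0, 0, 0], "fingers": [1, 1, 1, 1, 1]}}

```text
clock: 9.8
position: [0.6436, -0.019, 0.1621]
tool_rot: [-2.221, -2.221, 0.001]
contact_force: [0.9, 0.0, 0.4]
grip_width: 0.0913
grasp_force: 0.0
```

Call:
{"api": "servo_tool", "payload": {"slide": [[-0.2, 0.03, 0], [-0.4, 0.06, 0], [-0.5275, 0.0825, 0], [-0.5275, 0.0825, 0], [-0.5275, 0.0825, 0.1]], "roll": [0, 0, 0, 0, 0], "fingers": [1, 1, 1, 1, 1]}}

```text
clock: 10.3
position: [0.6619, -0.1254, 0.1429]
tool_rot: [2.22, 2.217, 0.004]
contact_force: [1.0, 0.2, 0.3]
grip_width: 0.0913
grasp_force: 0.0
```

Call:
{"api": "servo_tool", "payload": {"slide": [[0, 0, 0.12], [0, 0, 0.25], [0, 0, 0.38], [0, 0, 0.45], [0, 0, 0.485]], "roll": [0, 0, 0, 0, 0], "fingers": [1, 1, 1, 1, 1]}}

```text
clock: 10.8
position: [0.6599, -0.1239, 0.0428]
tool_rot: [-2.22, -2.221, 0.001]
contact_force: [-0.9, 0.3, -0.2]
grip_width: 0.0911
grasp_force: 0.0
```

Call:
{"api": "servo_tool", "payload": {"slide": [[0, 0, 0], [0, 0, 0], [0, 0, 0], [0, 0, 0], [0, 0, 0]], "roll": [0, 0, 0, 0, 0], "fingers": [0.2, 0.2, 0.2, 0.2, 0.2]}}

```text
clock: 11.3
position: [0.6608, -0.1246, 0.0445]
tool_rot: [2.221, 2.221, 0.001]
contact_force: [0.0, -0.2, -0.1]
grip_width: 0.054
grasp_force: 0.0
```

Call:
{"api": "servo_tool", "payload": {"slide": [[0, 0, 0], [0, 0, 0], [0, 0, 0], [0, 0, -0.1], [0, 0, -0.25]], "roll": [0, 0, 0, 0, 0], "fingers": [0.2, 0.2, 0.2, 0.2, 0.2]}}

```text
clock: 11.8
position: [0.659, -0.1241, 0.0926]
tool_rot: [-2.219, -2.219, 0.003]
contact_force: [0.2, 0.1, -1.7]
grip_width: 0.0433
grasp_force: 30.0
```

Call:
{"api": "servo_tool", "payload": {"slide": [[0.05, -0.2, 0], [0.18, -0.4, 0], [0.33, -0.6, 0], [0.48, -0.8, 0], [0.5975, -0.93, 0]], "roll": [0, 0, 0, 0, 0], "fingers": [0.2, 0.2, 0.2, 0.2, 0.2]}}

```text
clock: 12.3
position: [0.471, -0.0037, 0.0938]
tool_rot: [-2.22, -2.22, 0.002]
contact_force: [0.2, -0.4, -2.4]
grip_width: 0.0431
grasp_force: 30.0
```

Call:
{"api": "servo_tool", "payload": {"slide": [[0, 0, 0], [0, 0, 0], [0, 0, 0.08], [0, 0, 0.14], [0, 0, 0.19]], "roll": [0, 0, 0, 0, 0], "fingers": [0.2, 0.2, 0.2, 0.2, 0.2]}}

```text
clock: 12.8
position: [0.4755, -0.0056, 0.0552]
tool_rot: [2.222, 2.22, 0.001]
contact_force: [0.6, -0.4, -1.9]
grip_width: 0.0428
grasp_force: 30.0
```

Call:
{"api": "servo_tool", "payload": {"slide": [[0, 0, 0.02], [0, 0, 0.035], [0, 0, 0.045], [0, 0, 0.045], [0, 0, 0.045]], "roll": [0, 0, 0, 0, 0], "fingers": [0.2, 0.2, 0.2, 0.2, 0.7]}}

```text
clock: 13.3
position: [0.4748, -0.0051, 0.0472]
tool_rot: [2.221, 2.221, 0.001]
contact_force: [0.9, 1.2, -1.1]
grip_width: 0.0488
grasp_force: 0.0
```

Call:
{"api": "servo_tool", "payload": {"slide": [[0, 0, 0], [0, 0, 0], [0, 0, 0], [0, 0, -0.2], [0, 0, -0.4]], "roll": [0, 0, 0, 0, 0], "fingers": [0.7, 0.7, 0.7, 0.7, 0.7]}}

```text
clock: 13.8
position: [0.4736, -0.0049, 0.1273]
tool_rot: [-2.22, -2.22, 0.003]
contact_force: [1.0, 0.4, 0.3]
grip_width: 0.0639
grasp_force: 0.0
```

Call:
{"api": "servo_tool", "payload": {"slide": [[0, 0, -0.2], [0.2, 0, -0.4], [0.4, 0, -0.5], [0.6, 0, -0.5], [0.8, 0, -0.5]], "roll": [0, 0.19, 0.38, 0.57, 0.76], "fingers": [0.5, 0.5, 0.5, 0.5, 0.5]}}

```text
clock: 14.3
position: [0.4752, 0.1494, 0.2281]
tool_rot: [2.725, 1.561, 0.004]
contact_force: [0.4, -0.9, 0.5]
grip_width: 0.0457
grasp_force: 0.0
```

Call:
{"api": "servo_tool", "payload": {"slide": [[0.2, 0, 0], [0.2, 0, 0], [0.2, 0, 0], [0.2, 0, 0], [0.2, 0, 0]], "roll": [0.0, 0, 0, 0, 0], "fingers": [0.5, 0.5, 0.5, 0.5, 0.5]}}

```text
clock: 14.8
position: [0.4946, 0.1816, 0.2268]
tool_rot: [-2.722, -1.568, 0.001]
contact_force: [-0.0, -0.5, 0.2]
grip_width: 0.0455
grasp_force: 0.0
```

```bash
cat > look.py <<'E'
from seg import *
def bars(W,lo=.058,hi=.0765,box=(.38,.68,.08,.45),verbose=True):
    Q=tops(W,lo,hi,box);u=((Q[:,0]-box[0])*500).astype(int);v=((Q[:,1]-box[2])*500).astype(int)
    g=np.zeros((200,300),np.uint8);g[u,v]=255;g=cv2.morphologyEx(g,cv2.MORPH_CLOSE,np.ones((3,3)))
    k,l,st,c=cv2.connectedComponentsWithStats(g);o=[]
    for i in range(1,k):
        q=Q[l[u,v]==i]
        if len(q)<15: continue
        (cx,cy),(a,b),t=cv2.minAreaRect(q[:,:2].astype(np.float32)*1000)
        if b>a: t-=90
        t=(t+90)%180-90
        print('  bar',round(cx,1),round(cy,1),'size',round(max(a,b)),round(min(a,b)),'yaw',round(t,1),'z',np.median(q[:,2]).round(4),len(q))
def board(n,im,ci,z=.008):
    m=(im.min(2)>150).astype(np.uint8)
    m=cv2.morphologyEx(m,cv2.MORPH_CLOSE,np.ones((5,5)))
    k,l,st,c=cv2.connectedComponentsWithStats(m)
    for i in range(1,k):
        if st[i,4]<400: continue
        vs,us=np.nonzero(l==i)
        cn=max(cv2.findContours((l==i).astype(np.uint8),cv2.RETR_EXTERNAL,cv2.CHAIN_APPROX_NONE)[0],key=len)[:,0]
        P=np.array([onplane(ci,u,v,z)[:2] for u,v in cn])
        if abs(P.mean(0)-[.53,-.28]).max()<.06: print(n,'board',cv2.minAreaRect((P*1000).astype(np.float32)))
E
python3 - <<'E'
from look import *
print(sense()['position'],sense()['joints'].round(2))
for n in ['scene','side','wrist']:
    ci=camera_info(n);im,d=capture(n);cv2.imwrite(f'pics/{n}1.png',im);np.save(f'/tmp/{n}1.npy',d)
    W=cloud(ci,d).reshape(-1,3);print(n);bars(W);board(n,im,ci)
    for nm,box,lo,hi in [('jar',(.56,.72,-.09,.06),.074,.083),('cap',(.42,.53,-.05,.05),.105,.124)]:
        Q=tops(W,lo,hi,box)
        if len(Q)>5: print(n,nm,cv2.minEnclosingCircle((Q[:,:2]*1000).astype(np.float32)),np.median(Q,0).round(4),len(Q))
    Q=W[(W[:,2]>.034)&(W[:,2]<.047)&(abs(W[:,0]-.565)<.05)&(abs(W[:,1]-.28)<.05)]
    if len(Q)>5: print(n,'counter',np.median(Q,0).round(3),cv2.minEnclosingCircle((Q[:,:2]*1000).astype(np.float32)))
E
```

```text
[0.49458751 0.18159625 0.22678875] [ 0.24  0.34  1.57 -0.    1.23  0.76]
scene
  bar 449.7 367.3 size 45 18 yaw -2.3 z 0.0655 121
  bar 456.0 270.4 size 42 18 yaw -7.7 z 0.0658 103
  bar 462.8 175.5 size 43 18 yaw 0.2 z 0.0656 100
  bar 556.2 373.5 size 42 19 yaw 6.2 z 0.0657 146
  bar 575.4 184.5 size 41 18 yaw -3.7 z 0.0656 118
scene board ((529.373291015625, -279.8096618652344), (211.08509826660156, 180.90509033203125), 88.51215362548828)
scene jar ((644.5098876953125, -18.588613510131836), 27.11199188232422) [ 0.6455 -0.0178  0.0771] 329
scene cap ((476.85064697265625, -5.069696426391602), 10.700238227844238) [ 0.4798 -0.0041  0.1165] 63
scene counter [0.572 0.279 0.036] ((564.7783813476562, 277.12042236328125), 22.85300064086914)
side
  bar 448.1 366.7 size 42 19 yaw -5.7 z 0.0672 288
  bar 454.8 268.9 size 42 20 yaw -9.0 z 0.0667 224
  bar 461.1 173.8 size 42 20 yaw -4.1 z 0.0674 186
  bar 555.7 372.5 size 42 20 yaw 6.0 z 0.0674 288
  bar 574.8 183.0 size 41 20 yaw -3.3 z 0.0668 186
side jar ((644.88330078125, -22.81725311279297), 29.01321029663086) [ 0.6449 -0.0184  0.0791] 249
side counter [0.566 0.278 0.035] ((564.319091796875, 277.8851318359375), 25.708011627197266)
wrist
  bar 447.3 367.8 size 42 19 yaw -1.6 z 0.0671 967
  bar 454.1 270.7 size 42 18 yaw -10.5 z 0.0673 777
  bar 460.1 174.8 size 42 18 yaw -1.0 z 0.0673 721
  bar 573.9 184.5 size 42 19 yaw -4.0 z 0.0675 807
wrist jar ((644.8548583984375, -18.358491897583008), 27.79819107055664) [ 0.6443 -0.0144  0.0788] 1354
wrist counter [0.563 0.278 0.035] ((562.0982666015625, 277.3548889160156), 25.363130569458008)
```

View pics/scene1.png

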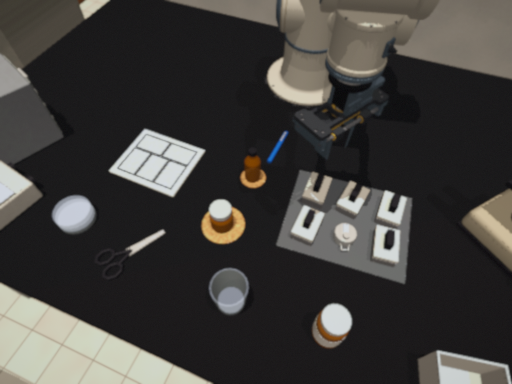

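Call:
{"api": "servo_tool", "payload": {"slide": [[0, 0, 0], [0, 0, 0], [0, 0, 0], [0, 0, 0], [0, 0, 0]], "roll": [0.19, 0.38, 0.57, 0.76, 0.95], "fingers": [0.44, 0.44, 0.44, 0.44, 0.44]}}

```text
clock: 15.45
position: [0.4949, 0.1821, 0.2269]
tool_rot: [-3.108, -0.459, -0.0]
contact_force: [-0.7, -0.1, -0.2]
grip_width: 0.0401
grasp_force: 0.0
```

Call:
{"api": "servo_tool", "payload": {"slide": [[0, 0, 0], [0, 0, 0], [0, 0, 0], [0, 0, 0], [0, 0, 0]], "roll": [0.19, 0.38, 0.38, 0.38, 0.38], "fingers": [0.44, 0.44, 0.44, 0.44, 0.44]}}

```text
clock: 15.95
position: [0.4949, 0.1823, 0.2268]
tool_rot: [-3.142, -0.008, -0.0]
contact_force: [-1.0, -0.4, 0.5]
grip_width: 0.0399
grasp_force: 0.0
```

```bash
cat > mv.py <<'E'
import sys
from h import *
from scipy.spatial.transform import Rotation as Ro
def go(x,y,z,th,cur=None):
    s=sense();p=s['position'];R=Ro.from_rotvec(s['tool_rot']).as_matrix()
    t0=np.degrees(np.arctan2(R[1,0],R[0,0]))
    d=R.T@(np.array([x,y,z])-p)/.2
    print('pos',p.round(4),'th',round(t0,2),'slide',d.round(3),'roll',round(((t0-th+180)%360-180)/45,3))
if __name__=='__main__': go(*map(float,sys.argv[1:5]))
E
python3 mv.py .4605 .1745 .042 -1
```

```text
pos [0.4949 0.1823 0.2268] th 0.3 slide [-0.172  0.038  0.924] roll 0.029
```

Call:
{"api": "servo_tool", "payload": {"slide": [[-0.172, 0.038, 0.2], [-0.172, 0.038, 0.4], [-0.172, 0.038, 0.6], [-0.172, 0.038, 0.75], [-0.172, 0.038, 0.8]], "roll": [0.029, 0.029, 0.029, 0.029, 0.029], "fingers": [0.44, 0.44, 0.44, 0.44, 0.44]}}

```text
clock: 16.45
position: [0.4591, 0.1744, 0.0645]
tool_rot: [3.14, -0.03, -0.006]
contact_force: [-0.3, 1.0, 1.2]
grip_width: 0.04
grasp_force: 0.0
```

Call:
{"api": "servo_tool", "payload": {"slide": [[0, 0, 0.04], [0, 0, 0.08], [0, 0, 0.12], [0, 0, 0.124], [0, 0, 0.124]], "roll": [0, 0, 0, 0, 0], "fingers": [0.44, 0.44, 0.44, 0.44, 0.44]}}

```text
clock: 16.95
position: [0.4607, 0.1748, 0.0423]
tool_rot: [-3.141, 0.033, -0.001]
contact_force: [-0.1, -0.1, 0.1]
grip_width: 0.0401
grasp_force: 0.0
```

Call:
{"api": "servo_tool", "payload": {"slide": [[0, 0, 0], [0, 0, 0], [0, 0, 0], [0, 0, 0], [0, 0, 0]], "roll": [0, 0, 0, 0, 0], "fingers": [0.05, 0.05, 0.05, 0.05, 0.05]}}

```text
clock: 17.45
position: [0.4606, 0.1748, 0.0422]
tool_rot: [-3.141, 0.033, -0.0]
contact_force: [-1.8, -1.3, 5.7]
grip_width: 0.018
grasp_force: 30.0
```

Call:
{"api": "servo_tool", "payload": {"slide": [[0, 0, -0.05], [0, 0, -0.15], [0, 0, -0.3], [0, 0, -0.45], [0, 0, -0.6]], "roll": [0, 0, 0, 0, 0], "fingers": [0.05, 0.05, 0.05, 0.05, 0.05]}}

```text
clock: 17.95
position: [0.4602, 0.1747, 0.1637]
tool_rot: [-3.141, 0.033, 0.0]
contact_force: [0.0, -0.1, -2.1]
grip_width: 0.018
grasp_force: 30.0
```

Call:
{"api": "servo_tool", "payload": {"slide": [[0, 0.15, -0.2], [0.05, 0.37, -0.25], [0.1, 0.58, -0.25], [0.15, 0.79, -0.25], [0.2, 1.0, -0.25]], "roll": [0, 0, 0, 0, 0], "fingers": [0.05, 0.05, 0.05, 0.05, 0.05]}}

```text
clock: 18.45
position: [0.4961, -0.0276, 0.2128]
tool_rot: [-3.141, 0.033, -0.001]
contact_force: [1.6, -0.0, -1.0]
grip_width: 0.0177
grasp_force: 30.0
```

Call:
{"api": "servo_tool", "payload": {"slide": [[0, 0.2, 0], [0, 0.4, 0], [0, 0.5, 0], [0, 0.5, 0], [0, 0.5, 0]], "roll": [0, 0, 0, 0, 0], "fingers": [0.05, 0.05, 0.05, 0.05, 0.05]}}

```text
clock: 18.95
position: [0.4938, -0.1259, 0.2123]
tool_rot: [-3.141, 0.035, 0.0]
contact_force: [0.3, 0.1, -2.6]
grip_width: 0.0179
grasp_force: 30.0
```

```bash
python3 - <<'E'
from look import *
n='wrist';ci=camera_info(n);im,d=capture(n);cv2.imwrite('pics/wrist2.png',im);np.save('/tmp/w2.npy',d)
board(n,im,ci)
for r in finder.mark_of(n,'slot1'): print(r['score'],onplane(ci,*r['point'],.008).round(4))
E
python3 mv.py .5 -.28 .1 -1.5
```

```text
wrist board ((527.9302978515625, -226.21714782714844), (320.9743957519531, 180.85809326171875), 89.2856216430664)
0.94 [ 0.4789 -0.3224  0.008 ]
0.7 [ 0.5567 -0.2213  0.008 ]
0.69 [ 0.5547 -0.3446  0.008 ]
0.69 [ 0.5594 -0.2804  0.008 ]
0.63 [ 0.4834 -0.2348  0.008 ]
pos [ 0.494  -0.1251  0.2122] th -1.18 slide [0.046 0.774 0.561] roll 0.007
```

View pics/wrist2.png

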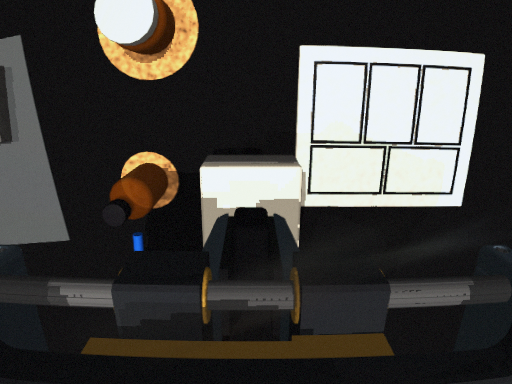

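```bash
cat > cells.py <<'E'
from look import *
from scipy.optimize import least_squares
SL=np.array([[.03,.06],[.03,0],[.03,-.06],[-.045,.045],[-.045,-.045]])
def cells(im,ci,guess=(.529,-.280,-.026),z=.008,tol=.012):
    ths=[];g=cv2.cvtColor(im,cv2.COLOR_BGR2GRAY)
    big=cv2.adaptiveThreshold(g,255,cv2.ADAPTIVE_THRESH_MEAN_C,cv2.THRESH_BINARY,31,15) if False else (g>150).astype(np.uint8)
    k,l,st,c=cv2.connectedComponentsWithStats(big,connectivity=4);out=[]
    for i in range(1,k):
        if 300<st[i,4]<8000:
            cn=max(cv2.findContours((l==i).astype(np.uint8),cv2.RETR_EXTERNAL,cv2.CHAIN_APPROX_NONE)[0],key=len)[:,0]
            P=np.array([onplane(ci,u,v,z)[:2] for u,v in cn]).astype(np.float32)
            r=cv2.minAreaRect(P*1000)
            if 70<max(r[1])<95 and 40<min(r[1])<65: out.append(r)
    G=[]
    for r in out:
        p=np.array(r[0])/1000
        a=guess[2];Rm=np.array([[np.cos(a),-np.sin(a)],[np.sin(a),np.cos(a)]])
        e=np.linalg.norm((SL@Rm.T+guess[:2])-p,axis=1);i=e.argmin()
        if e[i]<tol: G.append((i,p));print('slot',i+1,p.round(4),np.round(r[1],0),round(r[2],1))
    def f(x):
        a=x[2];Rm=np.array([[np.cos(a),-np.sin(a)],[np.sin(a),np.cos(a)]])
        return np.concatenate([Rm@SL[i]+x[:2]-p for i,p in G])
    if len(G)>1:
        s=least_squares(f,guess);x=s.x;print('board',x[:2].round(4),'yaw',np.degrees(x[2]).round(2),'res',np.abs(s.fun).max().round(4))
        a=x[2];Rm=np.array([[np.cos(a),-np.sin(a)],[np.sin(a),np.cos(a)]]);print((SL@Rm.T+x[:2]).round(4).tolist())
E
python3 - <<'E'
from cells import *
cells(cv2.imread('pics/wrist2.png'),camera_info('wrist'))
cells(cv2.imread('pics/scene1.png'),camera_info('scene'))
cells(cv2.imread('pics/side0.png'),camera_info('side'))
E
```

```text
slot 1 [ 0.5587 -0.221 ] [52. 82.] 88.1
slot 2 [ 0.5569 -0.2811] [52. 82.] 88.5
slot 3 [ 0.5553 -0.3412] [52. 82.] 88.6
slot 4 [ 0.4831 -0.234 ] [82. 51.] 88.8
slot 5 [ 0.4808 -0.3242] [82. 52.] 88.0
board [ 0.527  -0.2803] yaw -1.54 res 0.0002
[[0.5586, -0.2211], [0.557, -0.2811], [0.5553, -0.3411], [0.4832, -0.2341], [0.4808, -0.3241]]
```

```bash
python3 mv.py .555 -.3 .162 -1.54; python3 mv.py .5553 -.3411 .048 -1.54
```

```text
pos [ 0.494  -0.1251  0.2122] th -1.18 slide [0.323 0.868 0.251] roll 0.008
pos [ 0.494  -0.1251  0.2122] th -1.18 slide [0.329 1.074 0.821] roll 0.008
```

Call:
{"api": "servo_tool", "payload": {"slide": [[0.08, 0.22, 0.06], [0.16, 0.44, 0.12], [0.24, 0.66, 0.18], [0.3, 0.82, 0.23], [0.329, 0.9, 0.25]], "roll": [0.008, 0.008, 0.008, 0.008, 0.008], "fingers": [0.05, 0.05, 0.05, 0.05, 0.05]}}

```text
clock: 19.55
position: [0.5567, -0.3087, 0.1608]
tool_rot: [-3.141, 0.043, 0.001]
contact_force: [0.3, 0.5, -1.2]
grip_width: 0.0181
grasp_force: 30.0
```

Call:
{"api": "servo_tool", "payload": {"slide": [[0, 0.174, 0.1], [0, 0.174, 0.25], [0, 0.174, 0.37], [0, 0.174, 0.45], [0, 0.174, 0.48]], "roll": [0, 0, 0, 0, 0], "fingers": [0.05, 0.05, 0.05, 0.05, 0.05]}}

```text
clock: 20.05
position: [0.5547, -0.3403, 0.0646]
tool_rot: [-3.14, 0.041, 0.003]
contact_force: [-0.5, -0.7, -1.4]
grip_width: 0.0179
grasp_force: 30.0
```

```bash
python3 mv.py .5553 -.3411 .048 -1.54
```

```text
pos [ 0.5547 -0.3403  0.0646] th -1.51 slide [0.003 0.004 0.083] roll 0.001
```

Call:
{"api": "servo_tool", "payload": {"slide": [[0, 0, 0.04], [0, 0, 0.08], [0, 0, 0.09], [0, 0, 0.09], [0, 0, 0.09]], "roll": [0, 0, 0, 0, 0], "fingers": [0.05, 0.05, 0.05, 0.05, 0.4]}}

```text
clock: 20.55
position: [0.5555, -0.3423, 0.0486]
tool_rot: [3.141, -0.043, 0.001]
contact_force: [-0.2, -0.2, -0.5]
grip_width: 0.0229
grasp_force: 0.0
```

Call:
{"api": "servo_tool", "payload": {"slide": [[0, 0, 0], [0, 0, 0], [0, 0, -0.15], [0, 0, -0.35], [0, 0, -0.55]], "roll": [0, 0, 0, 0, 0], "fingers": [0.4, 0.4, 0.4, 0.44, 0.44]}}

```text
clock: 21.05
position: [0.5549, -0.342, 0.1593]
tool_rot: [-3.141, 0.043, 0.001]
contact_force: [-0.1, -0.2, -0.4]
grip_width: 0.0405
grasp_force: 0.0
```

Call:
{"api": "servo_tool", "payload": {"slide": [[0, -0.2, -0.1], [0, -0.4, -0.2], [0, -0.6, -0.25], [0, -0.8, -0.25], [0, -1, -0.25]], "roll": [0, 0, 0, 0, 0], "fingers": [0.44, 0.44, 0.44, 0.44, 0.44]}}

```text
clock: 21.55
position: [0.5607, -0.1408, 0.2088]
tool_rot: [3.141, -0.044, 0.002]
contact_force: [0.1, 0.5, -0.1]
grip_width: 0.0401
grasp_force: 0.0
```

Call:
{"api": "servo_tool", "payload": {"slide": [[0, -0.25, 0], [0, -0.48, 0], [0, -0.7, 0], [0, -0.9, 0], [0, -1, 0]], "roll": [0, 0, 0, 0, 0], "fingers": [0.44, 0.44, 0.44, 0.44, 0.44]}}

```text
clock: 22.05
position: [0.5659, 0.0607, 0.2083]
tool_rot: [-3.141, 0.04, -0.001]
contact_force: [-0.3, -0.6, 0.4]
grip_width: 0.0399
grasp_force: 0.0
```

```bash
cat > chk.py <<'E'
from look import *
print(sense()['position'].round(4))
for n in ['scene','side']:
    ci=camera_info(n);im,d=capture(n);cv2.imwrite(f'/tmp/{n}.png',im);W=cloud(ci,d).reshape(-1,3);print(n);bars(W)
    print(' board:');bars(W,lo=.062,hi=.08,box=(.4,.65,-.42,-.15))
    for nm,box,lo,hi in [('jar',(.5,.78,-.14,.12),.074,.083),('cap',(.42,.53,-.05,.05),.105,.124)]:
        Q=tops(W,lo,hi,box)
        if len(Q)>5: print(n,nm,np.median(Q,0).round(4),len(Q))
E
python3 chk.py; python3 mv.py .574 .184 .042 -3.7
```

```text
[0.5659 0.0607 0.2083]
scene
  bar 449.9 366.9 size 43 18 yaw -1.5 z 0.0656 118
  bar 456.4 270.4 size 43 18 yaw -7.8 z 0.0654 106
  bar 556.3 373.2 size 42 18 yaw 6.1 z 0.0659 144
  bar 575.5 184.6 size 42 18 yaw -3.7 z 0.0661 124
 board:
  bar 556.9 -340.1 size 43 17 yaw 1.1 z 0.07 102
scene jar [ 0.6467 -0.016   0.0772] 350
side
  bar 448.2 366.4 size 42 20 yaw -0.1 z 0.0672 287
  bar 455.0 269.5 size 42 20 yaw -7.9 z 0.0668 224
  bar 555.7 372.5 size 41 20 yaw 7.2 z 0.0675 286
  bar 575.1 182.4 size 42 19 yaw -4.9 z 0.067 182
 board:
  bar 553.1 -340.6 size 36 21 yaw 0.9 z 0.0713 79
side jar [ 0.646  -0.0157  0.079 ] 266
side cap [ 0.4756 -0.0031  0.1171] 83
pos [0.566  0.0603 0.2083] th -1.41 slide [ 0.024 -0.619  0.832] roll 0.051
```

Call:
{"api": "servo_tool", "payload": {"slide": [[0.01, -0.24, 0.05], [0.02, -0.46, 0.15], [0.024, -0.6, 0.3], [0.024, -0.619, 0.5], [0.024, -0.619, 0.65]], "roll": [0.051, 0.051, 0.051, 0.051, 0.051], "fingers": [0.44, 0.44, 0.44, 0.44, 0.44]}}

```text
clock: 22.65
position: [0.574, 0.1817, 0.0762]
tool_rot: [3.14, -0.104, -0.001]
contact_force: [0.2, 0.4, -0.0]
grip_width: 0.0401
grasp_force: 0.0
```

Call:
{"api": "servo_tool", "payload": {"slide": [[0, 0, 0.07], [0, 0, 0.13], [0, 0, 0.17], [0, 0, 0.182], [0, 0, 0.182]], "roll": [0, 0, 0, 0, 0], "fingers": [0.44, 0.44, 0.44, 0.44, 0.44]}}

```text
clock: 23.15
position: [0.5749, 0.1812, 0.0422]
tool_rot: [-3.14, 0.107, -0.001]
contact_force: [-0.0, 0.6, -0.2]
grip_width: 0.04
grasp_force: 0.0
```

Call:
{"api": "servo_tool", "payload": {"slide": [[0, 0, 0], [0, 0, 0], [0, 0, 0], [0, 0, 0], [0, 0, 0]], "roll": [0, 0, 0, 0, 0], "fingers": [0.05, 0.05, 0.05, 0.05, 0.05]}}

```text
clock: 23.65
position: [0.5746, 0.1815, 0.042]
tool_rot: [-3.14, 0.106, -0.001]
contact_force: [-1.3, 1.0, 6.2]
grip_width: 0.0176
grasp_force: 30.0
```

Call:
{"api": "servo_tool", "payload": {"slide": [[0, 0, -0.1], [0, 0, -0.25], [0, 0, -0.45], [0, 0, -0.65], [0, 0, -0.8]], "roll": [0, 0, 0, 0, 0], "fingers": [0.05, 0.05, 0.05, 0.05, 0.05]}}

```text
clock: 24.15
position: [0.5745, 0.1814, 0.2039]
tool_rot: [-3.14, 0.106, -0.002]
contact_force: [0.3, 0.4, -2.5]
grip_width: 0.0174
grasp_force: 30.0
```

Call:
{"api": "servo_tool", "payload": {"slide": [[0.01, 0.2, 0], [0.02, 0.43, 0], [0.04, 0.65, 0], [0.05, 0.85, 0], [0.06, 1, 0]], "roll": [0, 0, 0, 0, 0], "fingers": [0.05, 0.05, 0.05, 0.05, 0.05]}}

```text
clock: 24.65
position: [0.5722, -0.0213, 0.2014]
tool_rot: [3.139, -0.108, -0.001]
contact_force: [0.5, -0.4, -1.8]
grip_width: 0.0179
grasp_force: 30.0
```

Call:
{"api": "servo_tool", "payload": {"slide": [[0, 0.24, 0], [0, 0.46, 0], [0, 0.65, 0], [0, 0.8, 0], [0, 0.8, 0]], "roll": [0, 0, 0, 0, 0], "fingers": [0.05, 0.05, 0.05, 0.05, 0.05]}}

```text
clock: 25.15
position: [0.5615, -0.1821, 0.2013]
tool_rot: [3.139, -0.111, -0.0]
contact_force: [1.4, 0.6, -2.5]
grip_width: 0.0178
grasp_force: 30.0
```

```bash
python3 mv.py .557 -.2811 .048 -1.54
```

```text
pos [ 0.5615 -0.1821  0.2013] th -4.06 slide [0.013 0.494 0.767] roll -0.056
```

Call:
{"api": "servo_tool", "payload": {"slide": [[0.003, 0.2, 0], [0.007, 0.35, 0.1], [0.013, 0.45, 0.25], [0.013, 0.494, 0.4], [0.013, 0.494, 0.5]], "roll": [-0.056, -0.056, -0.056, -0.056, -0.056], "fingers": [0.05, 0.05, 0.05, 0.05, 0.05]}}

```text
clock: 25.65
position: [0.557, -0.2777, 0.0993]
tool_rot: [-3.14, 0.039, 0.003]
contact_force: [0.3, 0.0, -2.2]
grip_width: 0.0177
grasp_force: 30.0
```

Call:
{"api": "servo_tool", "payload": {"slide": [[0, 0, 0.06], [0, 0, 0.12], [0, 0, 0.15], [0, 0, 0.15], [0, 0, 0.15]], "roll": [0, 0, 0, 0, 0], "fingers": [0.05, 0.05, 0.05, 0.05, 0.05]}}

```text
clock: 26.15
position: [0.5584, -0.2774, 0.0723]
tool_rot: [3.141, -0.037, 0.001]
contact_force: [-0.3, -0.7, -2.2]
grip_width: 0.0182
grasp_force: 30.0
```

```bash
python3 mv.py .557 -.2811 .048 -1.54
```

```text
pos [ 0.5584 -0.2774  0.0723] th -1.34 slide [-0.007  0.019  0.121] roll 0.005
```

Call:
{"api": "servo_tool", "payload": {"slide": [[-0.007, 0.019, 0.04], [-0.007, 0.019, 0.08], [-0.007, 0.019, 0.121], [-0.007, 0.019, 0.121], [-0.007, 0.019, 0.121]], "roll": [0.005, 0.005, 0.005, 0.005, 0.005], "fingers": [0.05, 0.05, 0.05, 0.05, 0.4]}}

```text
clock: 26.65
position: [0.5563, -0.2811, 0.0469]
tool_rot: [-3.141, 0.043, 0.001]
contact_force: [0.3, -0.0, -0.6]
grip_width: 0.0235
grasp_force: 0.0
```

Call:
{"api": "servo_tool", "payload": {"slide": [[0, 0, 0], [0, 0, 0], [0, 0, -0.15], [0, 0, -0.35], [0, 0, -0.55]], "roll": [0, 0, 0, 0, 0], "fingers": [0.4, 0.4, 0.4, 0.44, 0.44]}}

```text
clock: 27.15
position: [0.5561, -0.2809, 0.1585]
tool_rot: [-3.141, 0.043, 0.001]
contact_force: [-0.2, -0.8, -0.0]
grip_width: 0.0402
grasp_force: 0.0
```

Call:
{"api": "servo_tool", "payload": {"slide": [[0, -0.2, -0.1], [0, -0.4, -0.2], [0, -0.6, -0.25], [0, -0.8, -0.25], [0, -1, -0.25]], "roll": [0, 0, 0, 0, 0], "fingers": [0.44, 0.44, 0.44, 0.44, 0.44]}}

```text
clock: 27.65
position: [0.562, -0.0797, 0.2081]
tool_rot: [3.141, -0.043, 0.002]
contact_force: [0.2, 0.0, 0.4]
grip_width: 0.0401
grasp_force: 0.0
```

Call:
{"api": "servo_tool", "payload": {"slide": [[-0.1, -0.22, 0], [-0.2, -0.44, 0], [-0.3, -0.65, 0], [-0.4, -0.85, 0], [-0.5, -1, 0]], "roll": [0, 0, 0, 0, 0], "fingers": [0.44, 0.44, 0.44, 0.44, 0.44]}}

```text
clock: 28.15
position: [0.4665, 0.1234, 0.2076]
tool_rot: [-3.141, 0.042, -0.001]
contact_force: [0.8, 0.9, 0.5]
grip_width: 0.0401
grasp_force: 0.0
```

Call:
{"api": "servo_tool", "payload": {"slide": [[0, -0.1, 0], [0, -0.2, 0], [0, -0.25, 0], [0, -0.25, 0], [0, -0.25, 0]], "roll": [0, 0, 0, 0, 0], "fingers": [0.44, 0.44, 0.44, 0.44, 0.44]}}

```text
clock: 28.65
position: [0.4689, 0.1709, 0.2074]
tool_rot: [3.141, -0.043, -0.0]
contact_force: [-0.4, -0.9, -0.9]
grip_width: 0.0402
grasp_force: 0.0
```

```bash
python3 chk.py; python3 mv.py .4545 .27 .042 -8.5
```

```text
[0.4689 0.1709 0.2074]
scene
  bar 448.3 367.0 size 44 18 yaw -3.8 z 0.0653 117
  bar 456.5 270.3 size 40 18 yaw -8.1 z 0.0657 106
  bar 556.4 373.5 size 42 18 yaw 5.4 z 0.0657 145
 board:
  bar 557.1 -278.8 size 44 19 yaw 1.5 z 0.0701 107
  bar 557.5 -339.7 size 42 20 yaw -1.2 z 0.0701 105
scene jar [ 0.647  -0.0166  0.0772] 352
scene cap [ 0.4794 -0.0041  0.1163] 62
side
  bar 448.2 366.4 size 42 20 yaw -0.5 z 0.0674 286
  bar 455.0 269.3 size 42 20 yaw -9.0 z 0.0671 225
  bar 555.8 371.7 size 42 21 yaw 6.0 z 0.0676 285
 board:
  bar 555.3 -339.4 size 42 20 yaw 8.0 z 0.0721 85
  bar 558.5 -279.5 size 35 20 yaw 0.7 z 0.0714 81
side jar [ 0.6465 -0.0165  0.0792] 263
pos [0.4689 0.1706 0.2074] th -1.62 slide [-0.086 -0.495  0.827] roll 0.153
```

Call:
{"api": "servo_tool", "payload": {"slide": [[-0.04, -0.22, 0.05], [-0.08, -0.42, 0.15], [-0.086, -0.495, 0.3], [-0.086, -0.495, 0.5], [-0.086, -0.495, 0.65]], "roll": [0.08, 0.153, 0.153, 0.153, 0.153], "fingers": [0.44, 0.44, 0.44, 0.44, 0.44]}}

```text
clock: 29.25
position: [0.454, 0.2705, 0.0756]
tool_rot: [3.133, -0.231, -0.001]
contact_force: [0.7, 0.2, 1.4]
grip_width: 0.0401
grasp_force: 0.0
```

Call:
{"api": "servo_tool", "payload": {"slide": [[0, 0, 0.07], [0, 0, 0.13], [0, 0, 0.17], [0, 0, 0.177], [0, 0, 0.177]], "roll": [0, 0, 0, 0, 0], "fingers": [0.44, 0.44, 0.44, 0.44, 0.44]}}

```text
clock: 29.75
position: [0.4548, 0.2708, 0.0424]
tool_rot: [-3.133, 0.232, -0.001]
contact_force: [-0.4, 0.2, 0.0]
grip_width: 0.0401
grasp_force: 0.0
```

Call:
{"api": "servo_tool", "payload": {"slide": [[0, 0, 0], [0, 0, 0], [0, 0, 0], [0, 0, 0], [0, 0, 0]], "roll": [0, 0, 0, 0, 0], "fingers": [0.05, 0.05, 0.05, 0.05, 0.05]}}

```text
clock: 30.25
position: [0.4546, 0.2709, 0.0424]
tool_rot: [-3.133, 0.232, -0.001]
contact_force: [-1.0, -1.0, 7.3]
grip_width: 0.0178
grasp_force: 30.0
```

Call:
{"api": "servo_tool", "payload": {"slide": [[0, 0, -0.1], [0, 0, -0.25], [0, 0, -0.45], [0, 0, -0.65], [0, 0, -0.8]], "roll": [0, 0, 0, 0, 0], "fingers": [0.05, 0.05, 0.05, 0.05, 0.05]}}

```text
clock: 30.75
position: [0.4545, 0.271, 0.2044]
tool_rot: [-3.132, 0.232, -0.002]
contact_force: [0.5, -0.3, -1.8]
grip_width: 0.0183
grasp_force: 30.0
```

Call:
{"api": "servo_tool", "payload": {"slide": [[0.06, 0.2, 0], [0.12, 0.43, 0], [0.18, 0.65, 0], [0.24, 0.85, 0], [0.3, 1, 0]], "roll": [0, 0, 0, 0, 0], "fingers": [0.05, 0.05, 0.05, 0.05, 0.05]}}

```text
clock: 31.25
position: [0.4839, 0.062, 0.202]
tool_rot: [3.133, -0.233, -0.0]
contact_force: [0.4, 0.8, -1.5]
grip_width: 0.0181
grasp_force: 30.0
```

Call:
{"api": "servo_tool", "payload": {"slide": [[0.1, 0.22, 0], [0.2, 0.44, 0], [0.3, 0.65, 0], [0.4, 0.8, 0], [0.4, 0.8, 0]], "roll": [0, 0, 0, 0, 0], "fingers": [0.05, 0.05, 0.05, 0.05, 0.05]}}

```text
clock: 31.75
position: [0.5415, -0.1098, 0.2018]
tool_rot: [3.132, -0.237, 0.002]
contact_force: [0.8, 0.4, -1.1]
grip_width: 0.0178
grasp_force: 30.0
```

```bash
python3 mv.py .5586 -.2211 .048 -1.54
```

```text
pos [ 0.5415 -0.1098  0.2018] th -8.66 slide [0.167 0.537 0.77 ] roll -0.158
```

Call:
{"api": "servo_tool", "payload": {"slide": [[0.06, 0.2, 0], [0.12, 0.38, 0.05], [0.167, 0.5, 0.2], [0.167, 0.537, 0.4], [0.167, 0.537, 0.5]], "roll": [-0.08, -0.158, -0.158, -0.158, -0.158], "fingers": [0.05, 0.05, 0.05, 0.05, 0.05]}}

```text
clock: 32.25
position: [0.5556, -0.2173, 0.099]
tool_rot: [-3.14, 0.039, 0.005]
contact_force: [0.2, -0.0, -1.6]
grip_width: 0.0178
grasp_force: 30.0
```

Call:
{"api": "servo_tool", "payload": {"slide": [[0, 0, 0.06], [0, 0, 0.12], [0, 0, 0.15], [0, 0, 0.15], [0, 0, 0.15]], "roll": [0, 0, 0, 0, 0], "fingers": [0.05, 0.05, 0.05, 0.05, 0.05]}}

```text
clock: 32.75
position: [0.5576, -0.217, 0.0727]
tool_rot: [3.141, -0.036, 0.002]
contact_force: [-0.4, -1.0, -2.5]
grip_width: 0.0182
grasp_force: 30.0
```

```bash
python3 mv.py .5586 -.2211 .048 -1.54
```

```text
pos [ 0.5576 -0.217   0.0727] th -1.33 slide [0.005 0.02  0.124] roll 0.005
```

Call:
{"api": "servo_tool", "payload": {"slide": [[0.005, 0.02, 0.04], [0.005, 0.02, 0.08], [0.005, 0.02, 0.121], [0.005, 0.02, 0.121], [0.005, 0.02, 0.121]], "roll": [0.005, 0.005, 0.005, 0.005, 0.005], "fingers": [0.05, 0.05, 0.05, 0.05, 0.4]}}

```text
clock: 33.25
position: [0.5579, -0.2209, 0.0473]
tool_rot: [-3.141, 0.043, 0.001]
contact_force: [0.2, -0.8, 1.0]
grip_width: 0.0234
grasp_force: 0.0
```

Call:
{"api": "servo_tool", "payload": {"slide": [[0, 0, 0], [0, 0, 0], [0, 0, -0.15], [0, 0, -0.35], [0, 0, -0.55]], "roll": [0, 0, 0, 0, 0], "fingers": [0.4, 0.4, 0.4, 0.44, 0.44]}}

```text
clock: 33.75
position: [0.5577, -0.2208, 0.1589]
tool_rot: [-3.141, 0.043, 0.001]
contact_force: [0.5, 0.0, 0.2]
grip_width: 0.0399
grasp_force: 0.0
```

Call:
{"api": "servo_tool", "payload": {"slide": [[0, -0.2, -0.1], [0, -0.4, -0.2], [0, -0.6, -0.25], [0, -0.8, -0.25], [0, -1, -0.25]], "roll": [0, 0, 0, 0, 0], "fingers": [0.44, 0.44, 0.44, 0.44, 0.44]}}

```text
clock: 34.25
position: [0.5636, -0.0195, 0.2084]
tool_rot: [3.141, -0.043, 0.002]
contact_force: [0.5, 0.8, -0.6]
grip_width: 0.0401
grasp_force: 0.0
```

Call:
{"api": "servo_tool", "payload": {"slide": [[-0.1, -0.22, 0], [-0.2, -0.44, 0], [-0.3, -0.65, 0], [-0.4, -0.85, 0], [-0.5, -1, 0]], "roll": [0, 0, 0, 0, 0], "fingers": [0.44, 0.44, 0.44, 0.44, 0.44]}}

```text
clock: 34.75
position: [0.468, 0.1837, 0.208]
tool_rot: [-3.141, 0.042, -0.001]
contact_force: [0.3, -0.0, -1.3]
grip_width: 0.0403
grasp_force: 0.0
```

Call:
{"api": "servo_tool", "payload": {"slide": [[0, -0.2, 0], [0, -0.3, 0], [0, -0.4, 0], [0, -0.4, 0], [0, -0.4, 0]], "roll": [0, 0, 0, 0, 0], "fingers": [0.44, 0.44, 0.44, 0.44, 0.44]}}

```text
clock: 35.25
position: [0.4711, 0.2615, 0.2077]
tool_rot: [3.141, -0.042, -0.0]
contact_force: [0.0, -0.5, -0.5]
grip_width: 0.0401
grasp_force: 0.0
```

```bash
python3 chk.py; python3 mv.py .4475 .367 .042 -2
```

```text
[0.4711 0.2615 0.2077]
scene
  bar 448.3 367.4 size 44 18 yaw -2.9 z 0.0656 115
  bar 556.8 373.4 size 41 17 yaw 6.7 z 0.0659 145
 board:
  bar 557.3 -339.6 size 41 19 yaw -1.8 z 0.0703 105
  bar 557.8 -278.7 size 42 18 yaw -0.4 z 0.0703 105
  bar 560.3 -220.3 size 41 20 yaw -1.0 z 0.0704 109
scene jar [ 0.6469 -0.0168  0.0772] 351
scene cap [ 0.4798 -0.004   0.1163] 64
side
  bar 447.9 366.4 size 42 20 yaw -4.9 z 0.0672 286
  bar 555.7 372.2 size 41 20 yaw 7.9 z 0.0676 282
 board:
  bar 559.7 -218.7 size 38 19 yaw -4.0 z 0.0692 65
  bar 572.0 -340.1 size 15 9 yaw -84.5 z 0.0712 20
side jar [ 0.6461 -0.0148  0.0793] 269
pos [0.4712 0.2609 0.2078] th -1.6 slide [-0.133 -0.527  0.829] roll 0.009
```

Call:
{"api": "servo_tool", "payload": {"slide": [[-0.05, -0.22, 0.05], [-0.1, -0.42, 0.15], [-0.133, -0.527, 0.3], [-0.133, -0.527, 0.5], [-0.133, -0.527, 0.65]], "roll": [0.009, 0.009, 0.009, 0.009, 0.009], "fingers": [0.44, 0.44, 0.44, 0.44, 0.44]}}

```text
clock: 35.85
position: [0.4471, 0.3672, 0.076]
tool_rot: [3.141, -0.054, -0.001]
contact_force: [0.4, 0.3, 0.1]
grip_width: 0.04
grasp_force: 0.0
```

Call:
{"api": "servo_tool", "payload": {"slide": [[0, 0, 0.07], [0, 0, 0.13], [0, 0, 0.17], [0, 0, 0.179], [0, 0, 0.179]], "roll": [0, 0, 0, 0, 0], "fingers": [0.44, 0.44, 0.44, 0.44, 0.44]}}

```text
clock: 36.35
position: [0.448, 0.3676, 0.0424]
tool_rot: [-3.141, 0.055, -0.001]
contact_force: [-0.2, -0.3, 1.1]
grip_width: 0.0402
grasp_force: 0.0
```

Call:
{"api": "servo_tool", "payload": {"slide": [[0, 0, 0], [0, 0, 0], [0, 0, 0], [0, 0, 0], [0, 0, 0]], "roll": [0, 0, 0, 0, 0], "fingers": [0.05, 0.05, 0.05, 0.05, 0.05]}}

```text
clock: 36.85
position: [0.4477, 0.3677, 0.0424]
tool_rot: [-3.141, 0.054, -0.001]
contact_force: [-0.4, -1.6, 6.2]
grip_width: 0.0179
grasp_force: 30.0
```

Call:
{"api": "servo_tool", "payload": {"slide": [[0, 0, -0.1], [0, 0, -0.25], [0, 0, -0.45], [0, 0, -0.65], [0, 0, -0.8]], "roll": [0, 0, 0, 0, 0], "fingers": [0.05, 0.05, 0.05, 0.05, 0.05]}}

```text
clock: 37.35
position: [0.4477, 0.3679, 0.2044]
tool_rot: [-3.14, 0.054, -0.002]
contact_force: [0.5, 0.1, -3.3]
grip_width: 0.0179
grasp_force: 30.0
```

Call:
{"api": "servo_tool", "payload": {"slide": [[0.02, 0.2, 0], [0.05, 0.42, 0], [0.08, 0.63, 0], [0.1, 0.83, 0], [0.13, 1, 0]], "roll": [0, 0, 0, 0, 0], "fingers": [0.05, 0.05, 0.05, 0.05, 0.05]}}

```text
clock: 37.85
position: [0.4661, 0.165, 0.202]
tool_rot: [3.141, -0.055, -0.001]
contact_force: [-0.4, -0.2, -2.0]
grip_width: 0.0178
grasp_force: 30.0
```

Call:
{"api": "servo_tool", "payload": {"slide": [[0.02, 0.2, 0], [0.04, 0.42, 0], [0.06, 0.63, 0], [0.08, 0.83, 0], [0.1, 1, 0]], "roll": [-0.18, -0.36, -0.54, -0.72, -0.9], "fingers": [0.05, 0.05, 0.05, 0.05, 0.05]}}

```text
clock: 38.35
position: [0.4793, -0.0308, 0.202]
tool_rot: [-2.994, -0.953, 0.0]
contact_force: [1.5, 0.9, -2.1]
grip_width: 0.0177
grasp_force: 30.0
```

Call:
{"api": "servo_tool", "payload": {"slide": [[0, 0, 0], [0, 0, 0], [0, 0, 0], [0, 0, 0], [0, 0, 0]], "roll": [-0.18, -0.36, -0.54, -0.72, -0.9], "fingers": [0.05, 0.05, 0.05, 0.05, 0.05]}}

```text
clock: 38.85
position: [0.4794, -0.0291, 0.2019]
tool_rot: [-2.478, -1.93, 0.0]
contact_force: [-0.4, 0.1, -2.4]
grip_width: 0.0179
grasp_force: 30.0
```

```bash
python3 mv.py .4808 -.3241 .048 88.46; python3 -c "
from cell import sense;print(sense()['joints'].round(2))"
```

```text
pos [ 0.4794 -0.0291  0.2019] th 75.84 slide [-1.429  0.368  0.769] roll -0.28
[-0.19  0.31  1.71  0.    1.13  0.06]
```

Call:
{"api": "servo_tool", "payload": {"slide": [[-0.22, 0.06, 0], [-0.43, 0.12, 0], [-0.64, 0.17, 0], [-0.85, 0.22, 0], [-1, 0.26, 0]], "roll": [-0.14, -0.28, -0.28, -0.28, -0.28], "fingers": [0.05, 0.05, 0.05, 0.05, 0.05]}}

```text
clock: 39.35
position: [0.4795, -0.2382, 0.2019]
tool_rot: [2.259, 2.183, -0.0]
contact_force: [0.4, 0.1, -1.9]
grip_width: 0.0178
grasp_force: 30.0
```

Call:
{"api": "servo_tool", "payload": {"slide": [[0, 0, 0], [0, 0, 0], [0, 0, 0], [0, 0, 0], [0, 0, 0]], "roll": [0, 0, 0, 0, 0], "fingers": [0.05, 0.05, 0.05, 0.05, 0.05]}}

```text
clock: 39.85
position: [0.48, -0.2349, 0.2021]
tool_rot: [-2.256, -2.186, -0.0]
contact_force: [-0.7, 0.7, -1.6]
grip_width: 0.0177
grasp_force: 30.0
```

```bash
python3 mv.py .4808 -.3241 .048 88.46
```

```text
pos [ 0.48   -0.2349  0.2021] th 88.18 slide [-0.446  0.018  0.77 ] roll -0.006
```

Call:
{"api": "servo_tool", "payload": {"slide": [[-0.2, 0.008, 0], [-0.36, 0.015, 0.05], [-0.446, 0.018, 0.2], [-0.446, 0.018, 0.4], [-0.446, 0.018, 0.5]], "roll": [-0.006, -0.006, -0.006, -0.006, -0.006], "fingers": [0.05, 0.05, 0.05, 0.05, 0.05]}}

```text
clock: 40.35
position: [0.4796, -0.3243, 0.0993]
tool_rot: [-2.251, -2.188, 0.0]
contact_force: [0.1, -0.4, -1.9]
grip_width: 0.0176
grasp_force: 30.0
```

Call:
{"api": "servo_tool", "payload": {"slide": [[0, 0, 0.06], [0, 0, 0.12], [0, 0, 0.15], [0, 0, 0.15], [0, 0, 0.15]], "roll": [0, 0, 0, 0, 0], "fingers": [0.05, 0.05, 0.05, 0.05, 0.05]}}

```text
clock: 40.85
position: [0.481, -0.3252, 0.0727]
tool_rot: [2.252, 2.189, 0.0]
contact_force: [-0.8, -1.0, -1.9]
grip_width: 0.018
grasp_force: 30.0
```

```bash
python3 mv.py .4808 -.3241 .048 88.46
```

```text
pos [ 0.481  -0.3252  0.0727] th 88.39 slide [ 0.006 -0.001  0.124] roll -0.001
```

Call:
{"api": "servo_tool", "payload": {"slide": [[0.006, 0, 0.04], [0.006, 0, 0.08], [0.006, 0, 0.121], [0.006, 0, 0.121], [0.006, 0, 0.121]], "roll": [0, 0, 0, 0, 0], "fingers": [0.05, 0.05, 0.05, 0.05, 0.4]}}

```text
clock: 41.35
position: [0.4805, -0.3237, 0.0473]
tool_rot: [-2.252, -2.189, 0.0]
contact_force: [-0.4, 0.6, 0.1]
grip_width: 0.0232
grasp_force: 0.0
```

Call:
{"api": "servo_tool", "payload": {"slide": [[0, 0, 0], [0, 0, 0], [0, 0, -0.15], [0, 0, -0.35], [0, 0, -0.55]], "roll": [0, 0, 0, 0, 0], "fingers": [0.4, 0.4, 0.4, 0.44, 0.44]}}

```text
clock: 41.85
position: [0.4803, -0.3236, 0.1589]
tool_rot: [-2.252, -2.189, 0.0]
contact_force: [1.7, 0.6, 0.3]
grip_width: 0.0402
grasp_force: 0.0
```

Call:
{"api": "servo_tool", "payload": {"slide": [[0.2, 0.05, -0.1], [0.4, 0.1, -0.2], [0.6, 0.15, -0.25], [0.8, 0.2, -0.25], [1, 0.25, -0.25]], "roll": [0, 0, 0, 0, 0], "fingers": [0.44, 0.44, 0.44, 0.44, 0.44]}}

```text
clock: 42.35
position: [0.5366, -0.1238, 0.2085]
tool_rot: [2.252, 2.189, 0.001]
contact_force: [0.3, -0.4, -1.3]
grip_width: 0.0401
grasp_force: 0.0
```

Call:
{"api": "servo_tool", "payload": {"slide": [[0.22, 0, 0], [0.44, 0, 0], [0.65, 0, 0], [0.85, 0, 0], [1, 0, 0]], "roll": [0, 0, 0, 0, 0], "fingers": [0.44, 0.44, 0.44, 0.44, 0.44]}}

```text
clock: 42.85
position: [0.5416, 0.0769, 0.208]
tool_rot: [2.252, 2.191, 0.001]
contact_force: [0.1, 0.2, 0.7]
grip_width: 0.0402
grasp_force: 0.0
```

Call:
{"api": "servo_tool", "payload": {"slide": [[0.22, 0, 0], [0.44, 0, 0], [0.65, 0, 0], [0.85, 0, 0], [1, 0, 0]], "roll": [0.18, 0.36, 0.54, 0.72, 0.9], "fingers": [0.44, 0.44, 0.44, 0.44, 0.44]}}

```text
clock: 43.35
position: [0.5472, 0.2769, 0.2079]
tool_rot: [-2.872, -1.274, -0.001]
contact_force: [-0.1, -0.2, -0.2]
grip_width: 0.0399
grasp_force: 0.0
```

Call:
{"api": "servo_tool", "payload": {"slide": [[0, 0, 0], [0, 0, 0], [0, 0, 0], [0, 0, 0], [0, 0, 0]], "roll": [0.18, 0.36, 0.54, 0.72, 0.9], "fingers": [0.44, 0.44, 0.44, 0.44, 0.44]}}

```text
clock: 43.85
position: [0.5474, 0.2746, 0.2078]
tool_rot: [-3.135, -0.2, 0.0]
contact_force: [0.5, -0.2, -0.0]
grip_width: 0.0404
grasp_force: 0.0
```

```bash
python3 chk.py; python3 mv.py .556 .3725 .042 6.3
```

```text
[0.5474 0.2746 0.2078]
scene
  bar 555.8 373.4 size 43 18 yaw 6.9 z 0.0658 142
 board:
  bar 483.1 -322.1 size 41 20 yaw 87.5 z 0.0697 91
  bar 556.9 -279.5 size 42 19 yaw -4.6 z 0.0705 104
  bar 556.7 -339.7 size 42 20 yaw -3.8 z 0.0698 101
  bar 561.1 -219.6 size 41 18 yaw -1.7 z 0.0705 107
scene jar [ 0.647  -0.0165  0.0773] 350
scene cap [ 0.4805 -0.0039  0.1164] 62
side
  bar 555.7 372.3 size 41 20 yaw 8.2 z 0.0672 279
 board:
  bar 481.4 -323.8 size 47 17 yaw 87.3 z 0.0729 61
  bar 551.0 -339.7 size 33 26 yaw 5.8 z 0.0719 71
  bar 548.8 -279.8 size 26 20 yaw 5.5 z 0.0717 62
  bar 547.8 -219.1 size 21 20 yaw 87.3 z 0.0716 46
side jar [ 0.6677 -0.0158  0.0791] 54
side cap [ 0.476  -0.0026  0.1174] 84
pos [0.5475 0.2745 0.2078] th 7.46 slide [ 0.106 -0.48   0.829] roll 0.026
```

Call:
{"api": "servo_tool", "payload": {"slide": [[0.05, -0.22, 0.05], [0.09, -0.42, 0.15], [0.106, -0.48, 0.3], [0.106, -0.48, 0.5], [0.106, -0.48, 0.65]], "roll": [0.026, 0.026, 0.026, 0.026, 0.026], "fingers": [0.44, 0.44, 0.44, 0.44, 0.44]}}

```text
clock: 44.45
position: [0.555, 0.3728, 0.0756]
tool_rot: [3.136, 0.186, -0.002]
contact_force: [0.9, -0.0, -0.5]
grip_width: 0.04
grasp_force: 0.0
```

Call:
{"api": "servo_tool", "payload": {"slide": [[0, 0, 0.07], [0, 0, 0.13], [0, 0, 0.17], [0, 0, 0.179], [0, 0, 0.179]], "roll": [0, 0, 0, 0, 0], "fingers": [0.44, 0.44, 0.44, 0.44, 0.44]}}

```text
clock: 44.95
position: [0.5563, 0.3726, 0.0427]
tool_rot: [-3.136, -0.177, -0.002]
contact_force: [-0.7, -0.4, 1.2]
grip_width: 0.04
grasp_force: 0.0
```

Call:
{"api": "servo_tool", "payload": {"slide": [[0, 0, 0], [0, 0, 0], [0, 0, 0], [0, 0, 0], [0, 0, 0]], "roll": [0, 0, 0, 0, 0], "fingers": [0.05, 0.05, 0.05, 0.05, 0.05]}}

```text
clock: 45.45
position: [0.556, 0.3727, 0.0423]
tool_rot: [-3.136, -0.177, -0.001]
contact_force: [-0.8, 0.9, 4.3]
grip_width: 0.0181
grasp_force: 30.0
```

Call:
{"api": "servo_tool", "payload": {"slide": [[0, 0, -0.1], [0, 0, -0.25], [0, 0, -0.45], [0, 0, -0.65], [0, 0, -0.8]], "roll": [0, 0, 0, 0, 0], "fingers": [0.05, 0.05, 0.05, 0.05, 0.05]}}

```text
clock: 45.95
position: [0.556, 0.3726, 0.2044]
tool_rot: [-3.136, -0.177, -0.002]
contact_force: [0.6, 0.6, -2.5]
grip_width: 0.0175
grasp_force: 30.0
```

Call:
{"api": "servo_tool", "payload": {"slide": [[-0.05, 0.2, 0], [-0.1, 0.42, 0], [-0.15, 0.63, 0], [-0.2, 0.81, 0], [-0.256, 0.95, 0]], "roll": [0, 0, 0, 0, 0], "fingers": [0.05, 0.05, 0.05, 0.05, 0.05]}}

```text
clock: 46.45
position: [0.5258, 0.1758, 0.2019]
tool_rot: [3.136, 0.176, -0.001]
contact_force: [0.0, -0.6, -1.7]
grip_width: 0.0179
grasp_force: 30.0
```

Call:
{"api": "servo_tool", "payload": {"slide": [[-0.05, 0.2, 0], [-0.1, 0.42, 0], [-0.15, 0.63, 0], [-0.2, 0.81, 0], [-0.256, 0.95, 0]], "roll": [-0.18, -0.36, -0.54, -0.72, -0.9], "fingers": [0.05, 0.05, 0.05, 0.05, 0.05]}}

```text
clock: 46.95
position: [0.4967, -0.0173, 0.202]
tool_rot: [2.893, 1.225, -0.0]
contact_force: [0.3, -0.7, -2.2]
grip_width: 0.0179
grasp_force: 30.0
```

Call:
{"api": "servo_tool", "payload": {"slide": [[0, 0, 0], [0, 0, 0], [0, 0, 0], [0, 0, 0], [0, 0, 0]], "roll": [-0.18, -0.36, -0.54, -0.72, -0.9], "fingers": [0.05, 0.05, 0.05, 0.05, 0.05]}}

```text
clock: 47.45
position: [0.4969, -0.0155, 0.2019]
tool_rot: [-2.289, -2.151, 0.0]
contact_force: [0.7, -1.2, -1.6]
grip_width: 0.018
grasp_force: 30.0
```

```bash
python3 mv.py .4832 -.2341 .048 88.46
```

```text
pos [ 0.4969 -0.0155  0.2019] th 86.46 slide [-1.095 -0.     0.769] roll -0.045
```

Call:
{"api": "servo_tool", "payload": {"slide": [[-0.22, 0, 0], [-0.43, 0, 0], [-0.64, 0, 0], [-0.85, 0, 0], [-0.95, 0, 0]], "roll": [-0.045, -0.045, -0.045, -0.045, -0.045], "fingers": [0.05, 0.05, 0.05, 0.05, 0.05]}}

```text
clock: 47.95
position: [0.4838, -0.2081, 0.2019]
tool_rot: [2.259, 2.183, -0.001]
contact_force: [-1.3, 0.5, -0.9]
grip_width: 0.0181
grasp_force: 30.0
```

Call:
{"api": "servo_tool", "payload": {"slide": [[-0.08, 0, 0], [-0.145, 0, 0.05], [-0.145, 0, 0.2], [-0.145, 0, 0.35], [-0.145, 0, 0.45]], "roll": [0, 0, 0, 0, 0], "fingers": [0.05, 0.05, 0.05, 0.05, 0.05]}}

```text
clock: 48.45
position: [0.4825, -0.233, 0.1096]
tool_rot: [-2.255, -2.185, 0.001]
contact_force: [0.5, 1.4, -1.2]
grip_width: 0.0179
grasp_force: 30.0
```

Call:
{"api": "servo_tool", "payload": {"slide": [[0, 0, 0.06], [0, 0, 0.12], [0, 0, 0.18], [0, 0, 0.19], [0, 0, 0.19]], "roll": [0, 0, 0, 0, 0], "fingers": [0.05, 0.05, 0.05, 0.05, 0.05]}}

```text
clock: 48.95
position: [0.4834, -0.234, 0.0739]
tool_rot: [-2.257, -2.185, 0.0]
contact_force: [0.5, 0.2, -1.3]
grip_width: 0.0179
grasp_force: 30.0
```

```bash
python3 mv.py .4832 -.2341 .048 88.46
```

```text
pos [ 0.4834 -0.234   0.0739] th 88.16 slide [-0.001 -0.001  0.13 ] roll -0.007
```

Call:
{"api": "servo_tool", "payload": {"slide": [[0, 0, 0.04], [0, 0, 0.08], [0, 0, 0.127], [0, 0, 0.127], [0, 0, 0.127]], "roll": [-0.007, -0.007, -0.007, -0.007, -0.007], "fingers": [0.05, 0.05, 0.05, 0.05, 0.4]}}

```text
clock: 49.45
position: [0.4832, -0.2339, 0.0482]
tool_rot: [-2.251, -2.191, 0.0]
contact_force: [-0.2, -0.3, 0.2]
grip_width: 0.023
grasp_force: 0.0
```

Call:
{"api": "servo_tool", "payload": {"slide": [[0, 0, 0], [0, 0, 0], [0, 0, -0.15], [0, 0, -0.35], [0, 0, -0.55]], "roll": [0, 0, 0, 0, 0], "fingers": [0.4, 0.4, 0.4, 0.44, 0.44]}}

```text
clock: 49.95
position: [0.483, -0.2338, 0.1598]
tool_rot: [-2.25, -2.191, 0.0]
contact_force: [0.4, -0.5, 0.0]
grip_width: 0.0405
grasp_force: 0.0
```

Call:
{"api": "servo_tool", "payload": {"slide": [[0.15, 0.05, -0.2], [0.3, 0.1, -0.35], [0.45, 0.15, -0.45], [0.55, 0.2, -0.5], [0.55, 0.2, -0.5]], "roll": [0, 0, 0, 0, 0], "fingers": [0.44, 0.44, 0.44, 0.44, 0.44]}}

```text
clock: 50.45
position: [0.5278, -0.1232, 0.2604]
tool_rot: [2.246, 2.192, 0.003]
contact_force: [0.1, -1.5, -0.9]
grip_width: 0.0401
grasp_force: 0.0
```

Call:
{"api": "servo_tool", "payload": {"slide": [[0, 0, 0], [0, 0, 0], [0, 0, 0], [0, 0, 0], [0, 0, 0]], "roll": [0, 0, 0, 0, 0], "fingers": [0.44, 0.44, 0.44, 0.44, 0.44]}}

```text
clock: 50.95
position: [0.5261, -0.1255, 0.2584]
tool_rot: [-2.251, -2.19, 0.0]
contact_force: [-0.0, -0.1, -0.2]
grip_width: 0.04
grasp_force: 0.0
```

```bash
python3 chk.py; python3 - <<'E'
from look import *
n='wrist';ci=camera_info(n);im,d=capture(n);cv2.imwrite('pics/wrist3.png',im);W=cloud(ci,d).reshape(-1,3)
bars(W,lo=.062,hi=.08,box=(.4,.65,-.42,-.15))
for nm,c,r in [('wide',(.644,-.019),.055),('small',(.4745,-.005),.035)]:
    print(nm,coaster(n,im,ci,c,r))
for nm,box,lo,hi in [('jar',(.56,.72,-.09,.06),.074,.083),('cap',(.42,.53,-.05,.05),.105,.124)]:
    Q=tops(W,lo,hi,box)
    if len(Q)>5: print(n,nm,cv2.minEnclosingCircle((Q[:,:2]*1000).astype(np.float32)),np.median(Q,0).round(4))
E
cp /tmp/scene.png pics/scene3.png
```

```text
[ 0.5261 -0.1255  0.2584]
scene
 board:
  bar 483.3 -323.3 size 43 18 yaw 87.1 z 0.0699 88
  bar 485.5 -232.9 size 45 20 yaw -87.3 z 0.0701 103
  bar 556.9 -340.0 size 41 20 yaw -5.4 z 0.0706 102
  bar 557.4 -279.0 size 42 19 yaw -7.7 z 0.0703 107
  bar 560.0 -220.0 size 42 18 yaw -0.3 z 0.0706 103
scene jar [ 0.647  -0.0166  0.0773] 352
scene cap [ 0.4799 -0.0036  0.1165] 62
side
 board:
  bar 481.5 -322.0 size 43 17 yaw 86.9 z 0.0732 61
  bar 484.1 -232.5 size 43 17 yaw 88.2 z 0.0725 70
  bar 555.5 -340.4 size 42 22 yaw 5.3 z 0.0716 89
  bar 555.9 -279.8 size 40 23 yaw 5.8 z 0.0711 92
  bar 558.8 -220.2 size 39 23 yaw 4.8 z 0.0718 98
side jar [ 0.646  -0.0162  0.079 ] 269
side cap [ 0.4759 -0.0019  0.1181] 83
  bar 480.2 -325.2 size 37 17 yaw 87.7 z 0.0725 300
  bar 486.2 -232.7 size 40 12 yaw 87.9 z 0.0722 336
  bar 554.4 -339.2 size 41 18 yaw -0.5 z 0.0722 474
  bar 552.0 -270.1 size 34 3 yaw -0.6 z 0.0635 44
  bar 551.7 -218.5 size 30 17 yaw -3.5 z 0.0724 398
wide (array([ 0.64282597, -0.01758223]), 43, np.float64(0.0002032873104486992))
small (array([ 0.47428202, -0.00389674]), 44, np.float64(0.0005345345605863116))
wrist jar ((643.4467163085938, -19.524703979492188), 26.726207733154297) [ 0.6426 -0.0192  0.0788]
wrist cap ((475.132080078125, -6.750482559204102), 10.923335075378418) [ 0.4761 -0.0068  0.1184]
```

View pics/wrist3.png

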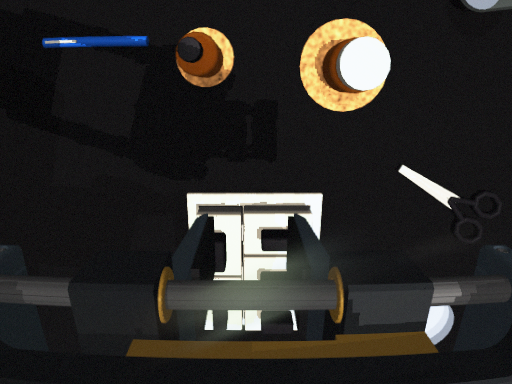

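View pics/scene3.png

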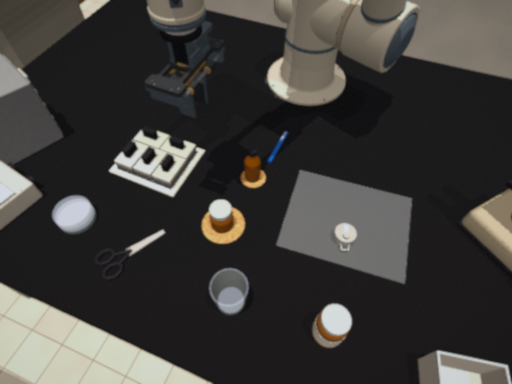

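The wrist and scene views show all five cases on the board in their outlines. The bottle (~195,55 in wrist) and the jar (~345,65) are centred on their coasters, and the counter stands upright on the now empty mat. Every placement measures within about 3 mm of its target, so I am handing in.

```bash
python3 -c "
from cell import finish_job;print(finish_job())"
```

```text
the job is handed in; nothing more can be done
None
```

I handed the job in at about 51 s on the robot's clock: the jar and bottle are swapped onto their own coasters, all five cases lie flat in the board's outlines, and the tally counter is still upright; the hand-in reported no verdict.

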